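# Sort loose hardware from the repair bench into its trays

## Robot

A 7-joint arm with a two-finger parallel gripper is mounted at the origin on the work surface. World frame = base frame: x ahead of the robot, y to its left, z up, the work surface at z = 0. Lengths are in mm, angles in rad, forces in N, time in s.
With the tool pointing down it reaches from about 425 to 875 mm from the base axis. Payload 8.4 kg.
Tool frame: the origin (TCP) lies between the finger pads; the fingertips stand 11 mm ahead of it and the grasp point (between the pads) lies 8 mm behind it; z points along the fingers, y is the direction in which the jaws open and shut (so a half turn about z gives the same grasp; the last joint's range is limited). The gripper opens to 87 mm and grips with 3 to 60 N. Pads are 19 mm wide; open, the fingers measure 117 mm over their backs; the gripper's body (75 mm by 190 mm) begins 51 mm behind the grasp point.
Start: joints at [1.022, 0.333, 0.04, 1.465, -0.013, 1.343, -0.059], TCP at [282.585, -585.329, 233.546] pointing down, gripper open.
Joint ranges: [-2.58, 2.58], [-0.38, 2.09], [-1.3, 1.39], [0.25, 2.4], [-1.5, 4.64], [0.08, 2.09], [-2.65, 2.65]. Speed limits (rad/s): [2.22, 2.22, 2.79, 2.79, 3.14, 3.14, 3.14].

## Interface

Orientations are given as a rotation vector (axis times angle).
In Python, from cell import ctrl, viewer, job, spotter gives the robot as it stands.
- The arm moves only by the tool apply_moves, never from a script. Its argument "increments" is a list of rows, each an object of numbers: "tx", "ty", "tz": the shift along the tool's x, y, z scaled (see below); "rx", "ry", "rz": the turn, a rotation vector about the tool's x, y, z scaled (see below); "claw": the opening, from 0 (shut) to 1 (fully open). In form: [{"tx": .., "ty": .., "tz": .., "rx": .., "ry": .., "rz": .., "claw": ..}, ...]. A call has 1 to 12 rows; each row is the pose to reach, as a shift and turn from the pose commanded when the call began, along the tool's axes at that moment; what a row does not reach only later rows make up. The controller multiplies each number of a shift by 500 mm and each number of a turn by 2 rad. A row lasts 1/12 s, in which the tool goes at most 41.7 mm and 7.16 degrees, less where a joint would pass 70% of its speed; a pose out of reach is approached as far as the arm can. A call with a number of a shift or a turn outside -1 to 1 is refused whole. A call with a gripper value outside its range is refused whole. The fingers move at their own pace and stop on an object; "newtons" is the grip in N (left out, the last holds). Time passes only in rows, so rows that repeat a pose let the fingers close. It gives the time, the measured TCP pose, the force and the opening at its end, in the units of the state.
- ctrl.get_obs(): the state, without advancing time (a new reading comes with each control period).
- viewer.capture(name): name is "scene" or "top"; returns a dict with "image" (400x640x3 uint8, red, green, blue), "mtx" (3x3 intrinsics, pixels), "xyz" and "attitude" of the camera in the world. Camera axes: x right, y down, z forward; pixel columns grow to the right and rows downward; lengths in mm; the calibration is good to about 2 mm. A picture is of the moment at which its call begins. There is no depth.
- job.job_done(): hands the job in, once; it reports no verdict.
Trained networks look in a picture, given as the dict that the camera call returned (one of the last four; its "shot" number tells which), for a name from the list of things; names that differ only in an ending like _2 or _b are one class to them, and where a whole thing is asked for, a point or a joint stands for the part that bears it (a point fixed in the world has none). Each returns a list of dicts, best first, with "p" (0 to 1); they miss things now and then, are a little off and sometimes report something else, mostly with a low value. They report only what shows in the picture. A call takes as long as a camera call. They do not tell look-alikes from the thing itself.
- spotter.spot_in(query, picture): "box" ([left, top, right, bottom] in pixels, round what is visible of it).
The state is a dict: "clock": time; "joint_pos": joint angles; "joint_vel": joint speeds; "tau": joint torques, N m; "position": TCP position; "orientation": TCP orientation; "force": force on the tool from outside, world axes, zero at the start; "wrist_torque": the same for the moment, N m; "width": finger opening in mm.
Only numpy, scipy, OpenCV 4.12 (cv2) and the standard library are available. Lean on these libraries where they do the work, as an engineer would, in place of code of your own. Each camera call takes 0.05 s, during which the arm holds its last target.

## Task

Clear up the handful of hardware on the workbench: lay the two bolts on the floor of the long tray, lay the two nuts flat and side by side in the round dish, and stand the angle bracket on its foot in the square box. Leave the tape measure and the red-lidded tin where they are.

Things in the scene. Friction and masses are not known exactly. Their poses are not given: they have to be found in the camera images.
- nut_a: Large plain steel hexagon nut with an open hole, lying flat on the bench: 36 mm across flats, 42 mm across corners, 19 mm high, about 110 g. Origin at its very centre (9.5 mm above what it lies on); z is the hole's axis; the body's x axis passes square through the middle of a flat (as do the directions 60 degrees on). One of two alike.
- nut_b: Large plain steel hexagon nut with an open hole, lying flat on the bench: 36 mm across flats, 42 mm across corners, 19 mm high, about 110 g. Origin at its very centre (9.5 mm above what it lies on); z is the hole's axis; the body's x axis passes square through the middle of a flat (as do the directions 60 degrees on). The other of the two.
- bolt_a: Plain steel hexagon-head bolt lying on its side: round shank 16 mm in diameter and 65 mm long, head 24 mm across flats and 10 mm thick, about 140 g. It rests on the head's rim and the shank's tip, so the tip dips 3.5 degrees. Origin on the bolt's axis at mid-length of the shank (10 mm above what it lies on, also the place to grip); x runs along the shank to its tip, the head being at x = -32 to -42 mm. One of two alike.
- bolt_b: Plain steel hexagon-head bolt lying on its side: round shank 16 mm in diameter and 65 mm long, head 24 mm across flats and 10 mm thick, about 140 g. It rests on the head's rim and the shank's tip, so the tip dips 3.5 degrees. Origin on the bolt's axis at mid-length of the shank (10 mm above what it lies on, also the place to grip); x runs along the shank to its tip, the head being at x = -32 to -42 mm. The other of the two.
- bracket: Plain steel angle bracket (L shape) standing on its flat foot, about 230 g. Foot 50 mm along x, 40 mm along y, 8 mm thick; the upright leg is a plate 8 mm thick along x, 40 mm wide along y and 50 mm high overall, at the foot's +x end, its middle plane at x = +21 mm. Origin at the centre of the foot's underside, z up. Easily gripped by the upright leg, across its thickness.
- long_tray: Long, shallow grey plastic tray, open on top, fixed to the bench: outside 88 mm along x, 198 mm along y, 20 mm high; walls 4 mm, inner floor 4 mm above the bench, inside 80 by 190 mm. Origin at the centre of its underside. For the two bolts: there is room to lay them end to end along y.
- round_dish: Round, shallow dark steel parts dish, open on top, fixed to the bench: 144 mm outside, 18 mm high, wall 3 mm; inner floor flat, 134 mm in diameter, 4 mm above the bench. Origin at the centre of its underside. For the two nuts: there is room for them side by side.
- square_box: Square brown fibreboard box, open on top, fixed to the bench: outside 118 by 118 mm, 30 mm high; walls 4 mm, inner floor 4 mm above the bench, inside 110 by 110 mm. Origin at the centre of its underside. For the bracket.
- tape_measure: Bystander among the hardware, loose: pocket tape measure standing on edge, black with a yellow disc on each side, 58 mm along x (a 12 mm steel hook tongue sticks out low at -x), 30 mm along y, 56 mm high. Origin at the centre of its underside. To be left where it is.
- tin: Bystander among the hardware, loose: round bare-metal tin with a red lid, 63 mm in diameter, 42 mm high. Origin at the centre of its underside. To be left where it is.
Mind the look-alikes: they are no part of the job. Leave any orange look-alike of the nut_b alone.

How it is judged:
By the outcome, as a careful person would: the job done as asked, in the order asked, and still so for the second after the job is handed in, with the robot touching nothing.
It also fails if it takes over 125 s, if anything falls off the work surface, if the arm or the gripper's body presses on something with over 40 N, if the wrist force passes 120 N, or if a joint passes its speed limit or range.

## Working session

There is one attempt and no reset: what is moved stays moved. The work goes in short steps, Python scripts to look and compute and a tool call to move; the robot and the scene stay as the last step left them, time stands still between calls to the robot, and variables do not carry over. Pictures are saved under pics/ and viewed, and the job is handed in when it is done.

Besides the shell and the picture viewer there is one more tool, called after ">>>" as a command line: name --argument value ..., lists and objects as JSON in quotes. apply_moves: Moves the arm, as the interface text tells. Shifts and turns lie within -1 to 1; 1 stands for 500 mm of shift or 2 rad of turn. Its arguments: {"type":"object","properties":{"increments":{"type":"array","items":{"type":"object","properties":{"tx":{"type":"number","minimum":-1,"maximum":1},"ty":{"type":"number","minimum":-1,"maximum":1},"tz":{"type":"number","minimum":-1,"maximum":1},"rx":{"type":"number","minimum":-1,"maximum":1},"ry":{"type":"number","minimum":-1,"maximum":1},"rz":{"type":"number","minimum":-1,"maximum":1},"claw":{"type":"number"}}}},"newtons":{"type":"number"}},"required":["increments"]}

```bash
ls; mkdir -p pics; python3 - <<'E'
from cell import ctrl, viewer, job, spotter
import cv2,pickle,numpy as np
o=ctrl.get_obs(); print(o)
for n in ("scene","top"):
    c=viewer.capture(n); pickle.dump(c,open(n+".pkl","wb"))
    cv2.imwrite(f"pics/{n}0.png",c["image"][:,:,::-1]); print(n,c["mtx"],c["xyz"],c["attitude"],c["shot"])
    for q in ["nut_a","bolt_a","bracket","long_tray","round_dish","square_box","tape_measure","tin"]:
        print(q,[(np.round(d["box"],1).tolist(),round(d["p"],2)) for d in spotter.spot_in(q,c)])
E
```

```text
pics
{'clock': 0.0, 'joint_pos': array([ 1.02180357,  0.333916  ,  0.03988588,  1.46627259, -0.01339913,
        1.34329252, -0.05850209]), 'joint_vel': array([ 2.48208712e-04, -1.06062543e-03,  1.31223687e-03,  3.38336872e-05,
        2.50154219e-04, -6.01955557e-04,  1.85443958e-03]), 'tau': array([-6.72102578e-04, -6.56364512e+01,  1.33417524e+00, -4.03809071e+01,
       -6.01508492e-02,  4.45487921e-02,  1.65803458e-04]), 'position': array([ 282.37781437, -584.95915463,  232.65548681]), 'orientation': array([-3.06097646e+00, -7.00199129e-01,  7.42879704e-04]), 'force': array([-1.09794066,  0.30865214, -1.05444197]), 'wrist_torque': array([0.04441054, 0.05019137, 0.06217018]), 'width': 87.14776800829381}
scene [[405.848183     0.         321.33160203]
 [  0.         405.848183   201.38279127]
 [  0.           0.           1.        ]] [1196.47815816   20.41867322  655.19283497] [-1.71905532 -1.69841999  0.79601953] 1
nut_a [([393.3, 235.1, 412.0, 251.1], 0.8), ([378.0, 160.4, 394.6, 176.8], 0.65)]
bolt_a [([207.6, 183.6, 236.3, 203.9], 0.68), ([298.4, 195.0, 329.8, 210.5], 0.58)]

[... 454 characters left out ...]
25.69638859] [-2.08332048  2.11875376 -0.24506309] 2
nut_a [([240.4, 216.5, 251.8, 228.0], 0.61), ([164.8, 165.8, 208.8, 212.5], 0.44)]
bolt_a [([388.8, 211.0, 414.9, 226.9], 0.56), ([295.8, 117.0, 340.4, 164.2], 0.31)]
bracket [([252.1, 155.4, 260.7, 170.9], 0.73), ([273.3, 191.1, 288.8, 205.7], 0.52), ([296.5, 117.9, 342.5, 163.7], 0.45)]
long_tray [([426.6, 167.2, 493.6, 197.9], 0.85), ([376.2, 147.3, 400.0, 172.5], 0.33)]
round_dish [([293.2, 114.6, 341.4, 165.8], 0.76), ([425.7, 165.4, 495.1, 198.8], 0.51)]
square_box [([163.7, 163.6, 209.0, 211.1], 0.92)]
tape_measure [([352.0, 192.2, 366.2, 212.7], 0.76), ([425.0, 165.6, 494.8, 199.9], 0.54)]
tin [([374.9, 149.7, 399.1, 173.5], 0.69)]
```

```bash
python3 - <<'E'
import cv2
a=cv2.imread("pics/scene0.png"); b=cv2.imread("pics/top0.png")
cv2.imwrite("pics/s_crop.png",cv2.resize(a[130:310,100:540],(800,327),interpolation=cv2.INTER_CUBIC))
cv2.imwrite("pics/t_crop.png",cv2.resize(b[90:250,140:510],(800,346),interpolation=cv2.INTER_CUBIC))
E
```

```text
(no output)
```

View pics/scene0.png

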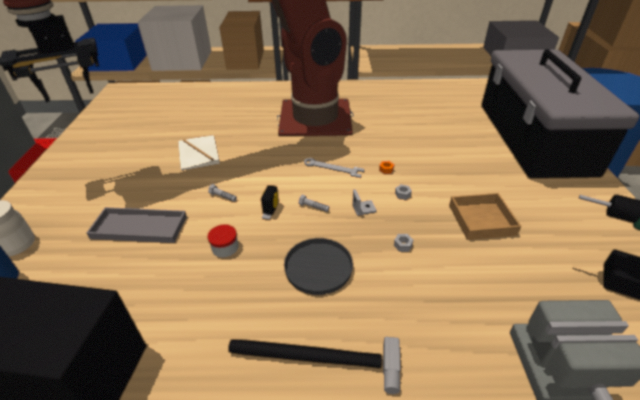

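View pics/top0.png

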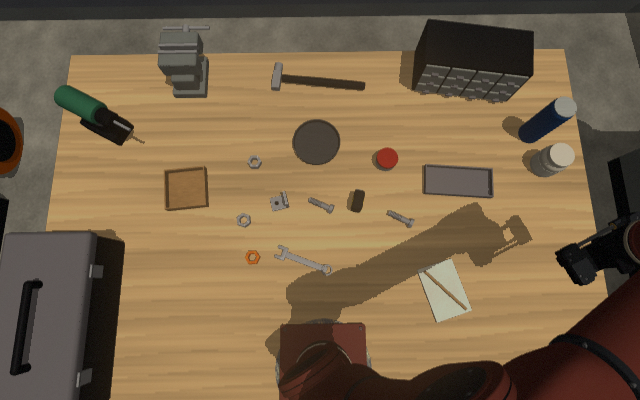

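View pics/s_crop.png

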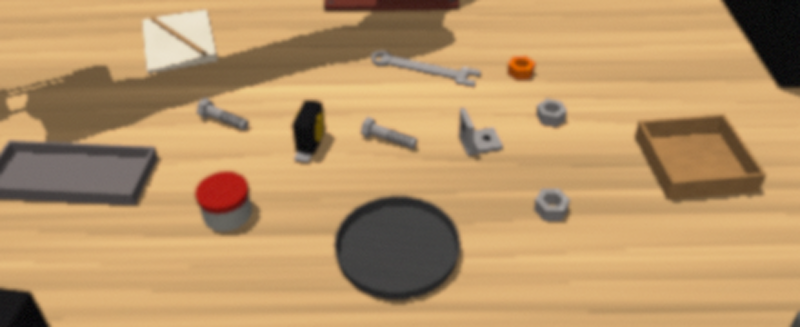

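View pics/t_crop.png

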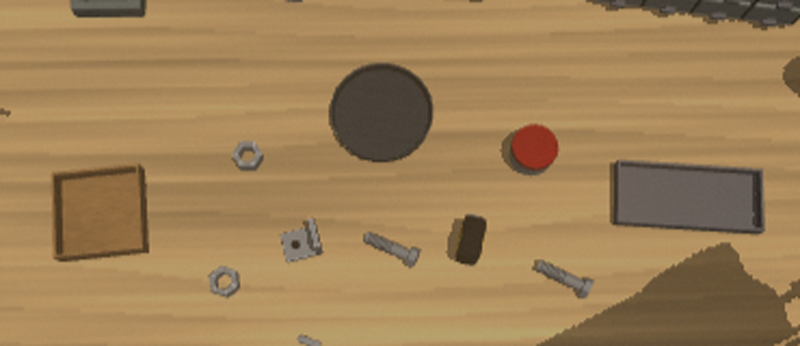

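The top camera's image shows world x pointing up and y pointing left. Candidates in the scene view:
- **Nuts:** grey at (403,191) and (403,243). The orange look-alike at (387,167) is excluded.
- **Bolts:** (222,194) and (314,203). The spanner at (333,167) is not part of the job.
- **Bracket:** (363,204).

Next I fit the known shapes to both views.

```bash
cat > fit.py <<'E'
import numpy as np,cv2,pickle
from scipy.spatial.transform import Rotation as R
from scipy.optimize import minimize
def proj(c,P):
    Rm=R.from_rotvec(c["attitude"]).as_matrix()
    q=(np.atleast_2d(P)-c["xyz"])@Rm
    uv=q@np.array(c["mtx"]).T
    return uv[:,:2]/uv[:,2:]
def ray(c,uv,z):
    Rm=R.from_rotvec(c["attitude"]).as_matrix()
    d=Rm@np.linalg.inv(c["mtx"])@np.array([uv[0],uv[1],1.])
    s=(z-c["xyz"][2])/d[2]; return c["xyz"]+s*d
def box(x0,x1,y0,y1,z0,z1): return np.array([[x,y,z] for x in(x0,x1) for y in(y0,y1) for z in(z0,z1)],float)
def prism(r,n,z0,z1,ph=0):
    a=np.arange(n)*2*np.pi/n+ph
    return np.array([[r*np.cos(t),r*np.sin(t),z] for t in a for z in(z0,z1)])
def alongx(P): # z->x
    return np.c_[P[:,2],P[:,0],P[:,1]]
tilt=R.from_euler('y',3.5,degrees=True).as_matrix()
bolt=[alongx(prism(8,24,-32.5,32.5)),alongx(prism(12/np.cos(np.pi/6),6,-42.5,-32.5,np.pi/6))]
bolt=[p@tilt.T+[0,0,10] for p in bolt]
PARTS=dict(nut=[prism(18/np.cos(np.pi/6),6,0,19,np.pi/6)],bolt=bolt,
 bracket=[box(-25,25,-20,20,0,8),box(17,25,-20,20,0,50)],
 tray=[box(-44,44,-99,99,0,20)],dish=[prism(72,48,0,18)],box=[box(-59,59,-59,59,0,30)],
 tape=[box(-29,29,-15,15,0,56)],tin=[prism(31.5,40,0,42)])
S=8
def render(c,name,p,roi,z=0):
    x0,y0,x1,y1=roi
    m=np.zeros(((y1-y0)*S,(x1-x0)*S),np.float32)
    Rz=R.from_euler('z',p[2]).as_matrix()
    for q in PARTS[name]:
        uv=proj(c,q@Rz.T+[p[0],p[1],z])
        uv=((uv+0.5-[x0,y0])*S-0.5)
        h=cv2.convexHull(uv.astype(np.float32))
        cv2.fillConvexPoly(m,np.round(h*16).astype(np.int32),1.,shift=4)
    m=cv2.resize(m,(x1-x0,y1-y0),interpolation=cv2.INTER_AREA)
    return cv2.GaussianBlur(m,(0,0),0.6)
def obs_mask(img,roi,kind):
    x0,y0,x1,y1=roi
    a=img[y0:y1,x0:x1].astype(np.float32)
    s=(a[...,0]-a[...,2])/(a.max(-1)+1)   # warmness
    if kind=='gray': lo,hi=0.05,0.40
    m=np.clip((hi-s)/(hi-lo),0,1)
    return m
def fit(name,cams,rois,guess,masks,yaws,z=0):
    def cost(p): return sum(((render(c,name,p,r,z)-m)**2).sum() for c,r,m in zip(cams,rois,masks))
    best=None
    for y in yaws:
        s=np.array([[0,0,0],[8,0,0],[0,8,0],[0,0,.25]])+[guess[0],guess[1],y]
        r=minimize(cost,s[0],method='Nelder-Mead',options=dict(initial_simplex=s,xatol=.05,fatol=.01))
        if best is None or r.fun<best.fun: best=r
    return best
E
python3 - <<'E'
import sys; sys.path.insert(0,'.')
from fit import *
T=pickle.load(open("top.pkl","rb"));C=pickle.load(open("scene.pkl","rb"))
print(proj(T,[[0,0,0],[500,0,0]]),proj(C,[[0,0,0],[500,0,0]]))
for n,t,s,z in [("nutFar",(254,162),(403,242),10),("nutNear",(244,220),(403,191),10),("boltR",(400,218),(222,194),10),("boltL",(321,205),(314,203),10),("bracket",(280,202),(364,204),5),("tray",(459,181),(138,225),20),("dish",(316,142),(319,265),18),("box",(186,188),(484,214),30),("tin",(387,158),(222,235),42),("tape",(357,201),(270,200),56)]:
    print(n,ray(T,t,z).round(),ray(C,s,z).round())
for c,pts in ((T,[(244,220),(270,190)]),(C,[(403,191),(430,200)])):
    for u,v in pts: print(c["image"][v-1:v+2,u-1:u+2].reshape(-1,3)[::2].tolist())
E
```

```text
[[323.23999166 368.01463657]
 [320.11873693 187.2082608 ]] [[314.68190522 117.49961386]
 [313.54156038 221.73531354]]
nutFar [579. 197.  10.] [579. 197.  10.]
nutNear [404. 222.  10.] [402. 225.  10.]
boltR [ 402. -230.   10.] [ 405. -231.   10.]
boltL [444.  -2.  10.] [444.   1.  10.]
bracket [456. 118.   5.] [444. 123.   5.]
tray [ 507. -407.   20.] [ 525. -399.   20.]
dish [636.  10.  18.] [648.  13.  18.]
box [497. 388.  30.] [513. 389.  30.]
tin [ 574. -196.   42.] [ 582. -194.   42.]
tape [ 444. -102.   56.] [485. -99.  56.]
[[184, 147, 98], [182, 148, 98], [181, 147, 98], [173, 139, 92], [180, 145, 98]]
[[166, 133, 89], [167, 134, 90], [161, 129, 84], [156, 124, 82], [157, 127, 84]]
[[100, 97, 95], [96, 92, 91], [115, 111, 109], [138, 134, 130], [135, 131, 127]]
[[233, 193, 131], [231, 192, 129], [232, 192, 130], [232, 192, 130], [232, 192, 129]]
```

```bash
cat > runfit.py <<'E'
from fit import *
import sys,json
T=pickle.load(open("top.pkl","rb"));C=pickle.load(open("scene.pkl","rb"))
yh=np.linspace(-.52,.35,4); yf=np.linspace(-np.pi,np.pi,13)[:-1]
J=[("nutFar","nut",(579,197),yh),("nutNear","nut",(403,223),yh),("boltR","bolt",(403,-230),yf),("boltL","bolt",(444,0),yf),
 ("bracket","bracket",(450,120),yf),("tray","tray",(507,-405),[0,.1,-.1]),("dish","dish",(636,10),[0])]
out={}
vis=[]
for n,k,g,ys in J:
    cams=[T,C];rois=[];masks=[]
    for c in cams:
        uv=np.vstack([proj(c,q+[g[0],g[1],0]) for q in PARTS[k]]+[proj(c,q@np.diag([-1,-1,1])+[g[0],g[1],0]) for q in PARTS[k]])
        lo=np.floor(uv.min(0)-6).astype(int);hi=np.ceil(uv.max(0)+6).astype(int)
        r=(lo[0],lo[1],hi[0],hi[1]);rois.append(r)
        m=obs_mask(c["image"],r,'gray')
        if k in('nut','bracket'):
            b=(m>.5).astype(np.uint8); f=cv2.morphologyEx(b,cv2.MORPH_CLOSE,np.ones((3,3)))
            cs,_=cv2.findContours(f,cv2.RETR_EXTERNAL,cv2.CHAIN_APPROX_NONE)
            ff=np.zeros_like(b);cv2.drawContours(ff,cs,-1,1,-1)
            inner=cv2.erode(ff,np.ones((3,3)));m=np.maximum(m,inner)
        masks.append(m.astype(np.float32))
    for lab,sel in (("both",[0,1]),("top",[0]),("scene",[1])):
        b=fit(k,[cams[i] for i in sel],[rois[i] for i in sel],g,[masks[i] for i in sel],ys if lab=="both" else [yb])
        if lab=="both": yb=b.x[2];out[n]=b.x.tolist();bb=b
        print(n,lab,b.x.round(2),round(np.degrees(b.x[2]),1),"cost",round(b.fun,1))
    row=[]
    for c,r,m in zip(cams,rois,masks):
        s=[cv2.resize(x,(150,150),interpolation=cv2.INTER_NEAREST) for x in (m*255,render(c,k,bb.x,r)*255)]
        im=cv2.resize(c["image"][r[1]:r[3],r[0]:r[2],::-1],(150,150),interpolation=cv2.INTER_NEAREST)
        row+= [im]+[cv2.cvtColor(q.astype(np.uint8),cv2.COLOR_GRAY2BGR) for q in s]
    vis.append(np.hstack(row))
json.dump(out,open("fits.json","w"))
cv2.imwrite("pics/fit_a.png",cv2.resize(np.vstack(vis[:4]),(800,533)))
cv2.imwrite("pics/fit_b.png",cv2.resize(np.vstack(vis[4:]),(800,400)))
E
python3 runfit.py
```

```text
nutFar both [5.7926e+02 1.9666e+02 1.0000e-01] 6.0 cost 19.9
nutFar top [ 5.8061e+02  1.9616e+02 -1.0000e-02] -0.8 cost 8.0
nutFar scene [5.7851e+02 1.9709e+02 1.6000e-01] 9.1 cost 9.0
nutNear both [403.65 224.01   0.43] 24.8 cost 22.4
nutNear top [404.33 223.82   0.66] 37.8 cost 7.2
nutNear scene [4.0276e+02 2.2447e+02 3.1000e-01] 17.7 cost 12.4
boltR both [ 404.54 -226.68    1.06] 60.8 cost 36.2
boltR top [ 404.32 -227.46    1.08] 62.1 cost 15.8
boltR scene [ 404.77 -226.55    1.04] 59.5 cost 19.4
boltL both [447.9    2.1    1.14] 65.1 cost 24.7
boltL top [446.48  -1.35   1.13] 64.5 cost 15.0
boltL scene [447.74   1.77   1.15] 65.6 cost 9.4
bracket both [455.02 122.28  -1.41] -80.8 cost 42.4
bracket top [455.55 121.74  -1.33] -76.3 cost 12.6
bracket scene [454.53 122.41  -1.45] -83.1 cost 26.1
tray both [ 5.1078e+02 -4.0768e+02 -8.0000e-02] -4.7 cost 379.2
tray top [ 5.1106e+02 -4.0922e+02 -8.0000e-02] -4.7 cost 240.2
tray scene [ 5.1008e+02 -4.0722e+02 -9.0000e-02] -4.9 cost 134.5
dish both [6.3708e+02 1.1150e+01 1.0000e-01] 5.5 cost 885.1
dish top [6.4179e+02 1.0300e+01 1.1000e-01] 6.2 cost 625.3
dish scene [6.3588e+02 1.1060e+01 3.6000e-01] 20.4 cost 245.3
```

View pics/fit_a.png

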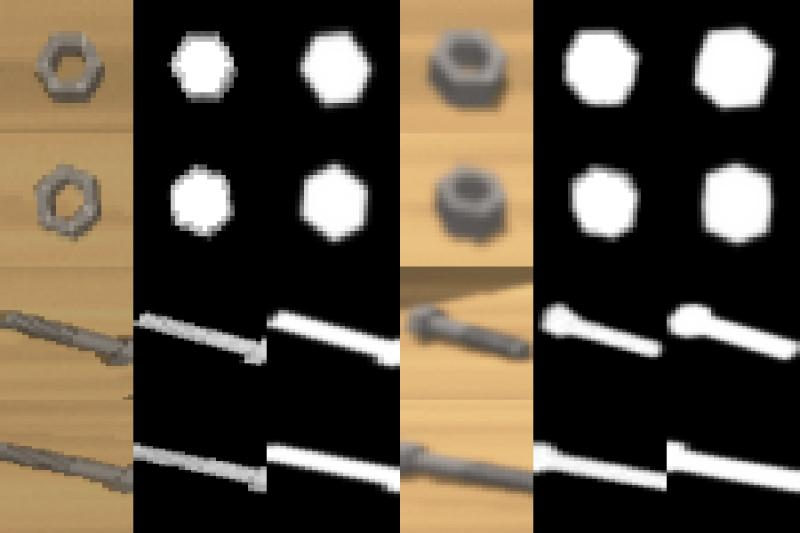

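View pics/fit_b.png

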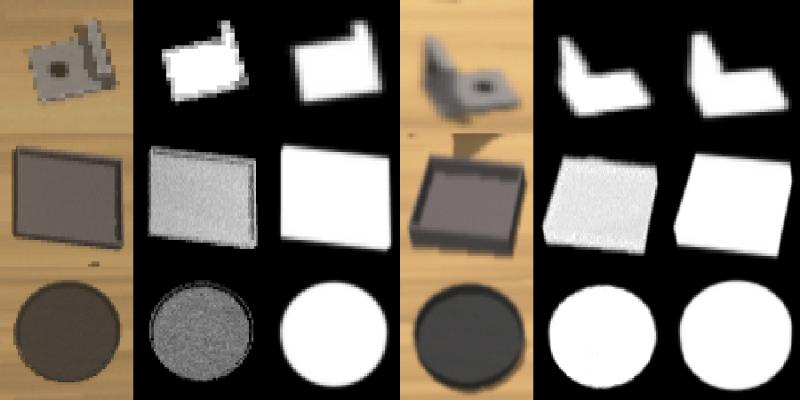

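```bash
python3 - <<'E'
s=open("fit.py").read()
s=s.replace("    if kind=='gray': lo,hi=0.05,0.40\n","""    bd=np.r_[s[:2].ravel(),s[-2:].ravel(),s[:,:2].ravel(),s[:,-2:].ravel()]
    hi=np.median(bd)*0.93; lo=max(np.percentile(s,4),0.03)+0.06
    if kind=='big': lo=np.percentile(s,50); hi=np.median(bd); lo=lo+.2*(hi-lo)
""")
open("fit.py","w").write(s)
r=open("runfit.py").read()
r=r.replace("uv=np.vstack([","PP=[PARTS[k][0]*1.3] if k=='bolt' else PARTS[k]\n        uv=np.vstack([proj(c,np.c_[q[:,1],q[:,0],q[:,2]]+[g[0],g[1],0]) for q in (PP if k=='bolt' else [])]+[")
r=r.replace("'gray')","'big' if k in('tray','dish') else 'gray')")
open("runfit.py","w").write(r)
E
python3 runfit.py
```

```text
nutFar both [5.7928e+02 1.9646e+02 1.0000e-02] 0.7 cost 8.4
nutFar top [5.8023e+02 1.9617e+02 2.0000e-02] 1.2 cost 2.4
nutFar scene [5.7845e+02 1.9695e+02 8.0000e-02] 4.5 cost 3.5
nutNear both [403.77 224.21  -0.47] -26.8 cost 13.2
nutNear top [ 4.0450e+02  2.2393e+02 -3.6000e-01] -20.5 cost 2.6
nutNear scene [402.85 224.34  -0.67] -38.2 cost 7.9
boltR both [ 404.67 -226.06    1.07] 61.2 cost 13.9
boltR top [ 404.76 -226.06    1.07] 61.3 cost 4.9
boltR scene [ 404.47 -226.22    1.05] 60.2 cost 8.7
boltL both [449.05   4.71   1.12] 64.2 cost 14.0
boltL top [449.02   4.37   1.12] 64.2 cost 4.9
boltL scene [449.34   4.87   1.12] 64.1 cost 8.9
bracket both [455.02 122.14  -1.38] -79.1 cost 25.7
bracket top [455.29 121.71  -1.33] -76.1 cost 6.4
bracket scene [454.54 122.4   -1.43] -81.8 cost 16.2
tray both [ 5.1099e+02 -4.0766e+02 -8.0000e-02] -4.7 cost 25.6
tray top [ 5.1118e+02 -4.0842e+02 -8.0000e-02] -4.7 cost 10.7
tray scene [ 5.1071e+02 -4.0715e+02 -8.0000e-02] -4.7 cost 11.1
dish both [ 6.3914e+02  1.0450e+01 -1.0000e-02] -0.7 cost 362.9
dish top [6.4109e+02 9.7500e+00 8.0000e-02] 4.6 cost 289.5
dish scene [637.76  10.95  -0.  ] -0.0 cost 49.7
```

View pics/fit_a.png

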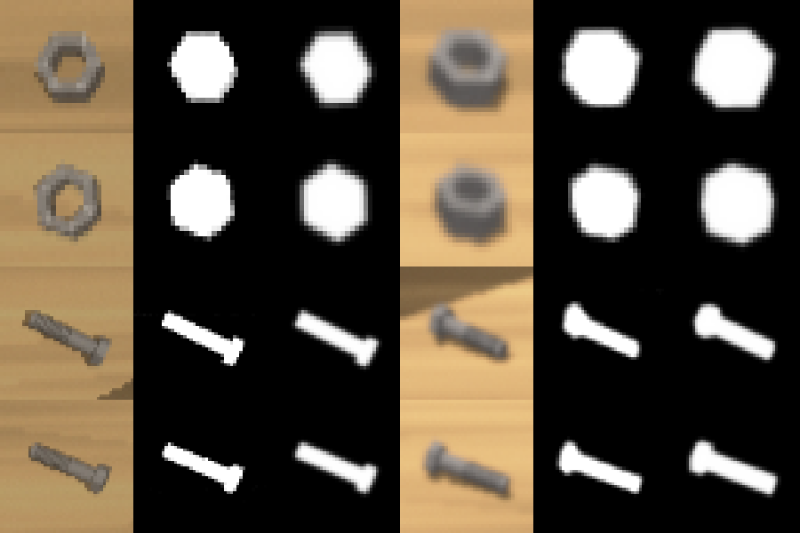

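View pics/fit_b.png

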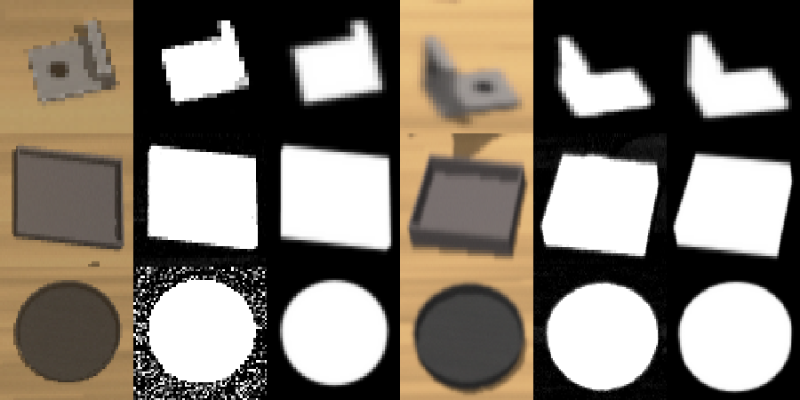

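```bash
cat > box.py <<'E'
from fit import *
T=pickle.load(open("top.pkl","rb"));C=pickle.load(open("scene.pkl","rb"))
for u,v in [(53,172),(145,166),(148,252),(56,261)]:
    print(ray(T,(140+u*.4625,90+v*.4625),30).round())
from scipy.optimize import least_squares
def bb(c,k,p):
    Rz=R.from_euler('z',p[2]).as_matrix(); uv=np.vstack([proj(c,q@Rz.T+[p[0],p[1],0]) for q in PARTS[k]])
    return np.r_[uv.min(0),uv.max(0)]
for k,bt,bs,g in [("box",[163.7,163.6,209,211.1],[447.3,192.8,518.1,238.2],(500,388,.05)),
  ("tin",[374.9,149.7,399.1,173.5],[207.4,226.8,236.2,255.1],(575,-196,0)),
  ("tape",[352,192.2,366.2,212.7],[263.6,187.8,280.2,221.4],(450,-101,-.15))]:
    r=least_squares(lambda p: np.r_[bb(T,k,p)-bt,bb(C,k,p)-bs],g,x_scale=[10,10,.1])
    print(k,r.x.round(2),r.fun.round(1))
for n,c in(("t",T),("s",C)):
    uv=proj(c,PARTS["box"][0]@R.from_euler('z',.05).as_matrix().T+[500,388,0]); 
E
python3 box.py
```

```text
[553. 454.  30.]
[560. 330.  30.]
[441. 320.  30.]
[431. 441.  30.]
box [5.0030e+02 3.9025e+02 7.0000e-02] [ 0.9  2.1 -0.1 -0.8 -0.2 -0.1  0.8  1. ]
tin [ 5.7371e+02 -1.9859e+02 -2.5000e-01] [ 0.2 -1.9 -0.4 -1.  -2.  -4.6  1.8  1.2]
tape [ 453.75 -103.67    0.  ] [-1.9 -4.6 -3.1 -1.1 -2.2 -4.1 -2.  -4. ]
```

```bash
cat > plan.py <<'E'
import sys,json,numpy as np,os
from cell import ctrl
# state: commanded pose x,y,z,psi(deg, angle of tool y)
def load(): return json.load(open("cmd.json")) if os.path.exists("cmd.json") else [282.585,-585.329,233.546,-64.23]
def fwd(s,t):
    x,y,z,p=s; a=np.radians(p); Y=np.array([np.cos(a),np.sin(a)]); X=np.array([-np.sin(a),np.cos(a)])
    d=500*(t[0]*X+t[1]*Y); return [x+d[0],y+d[1],z-500*t[2],p-np.degrees(2*t[3])]
def inv(s,g):
    x,y,z,p=s; a=np.radians(p); Y=np.array([np.cos(a),np.sin(a)]); X=np.array([-np.sin(a),np.cos(a)])
    d=np.array(g[:2])-[x,y]; return np.round([d@X/500,d@Y/500,(z-g[2])/500,-np.radians(g[3]-p)/2],4)
def meas():
    from scipy.spatial.transform import Rotation as R
    o=ctrl.get_obs(); M=R.from_rotvec(o["orientation"]).as_matrix()
    print("t",round(o["clock"],2),"pos",o["position"].round(1),"psi",np.degrees(np.arctan2(M[1,1],M[0,1])).round(1),"zdir",M[:,2].round(3),"F",o["force"].round(1),"w",round(o["width"],1),"q",o["joint_pos"].round(2))
if __name__=="__main__":
    # plan.py did tx ty tz rz   -> update ;  plan.py go x y z psi -> print
    a=sys.argv[1:]; s=load()
    while a:
        v=list(map(float,a[1:5]))
        if a[0]=="did": s=fwd(s,v); json.dump(s,open("cmd.json","w")); print("cmd",np.round(s,2))
        else:
            t=inv(s,v); d=np.linalg.norm(t[:3])*500; print("t",t.tolist(),"rows>=",np.ceil(max(d/41.7,abs(np.degrees(2*t[3]))/7.16)))
        a=a[5:]
    meas()
E
python3 plan.py go 404.7 -226.1 120 -28.8 go 404.7 -226.1 15 -28.8
```

```text
t [0.5323, -0.5408, 0.2271, -0.3092] rows>= 10.0
t [0.5323, -0.5408, 0.4371, -0.3092] rows>= 11.0
t 0.9 pos [ 282.6 -585.3  233.6] psi -64.2 zdir [-0. -0. -1.] F [ 0.6  0.6 -0.9] w 87.1 q [ 1.02  0.33  0.04  1.47 -0.01  1.34 -0.06]
```

>>> apply_moves --increments '[{"tx":0.532,"ty":-0.541,"tz":0.227,"rz":-0.309,"claw":0.65},{"tx":0.532,"ty":-0.541,"tz":0.227,"rz":-0.309,"claw":0.65},{"tx":0.532,"ty":-0.541,"tz":0.227,"rz":-0.309,"claw":0.65},{"tx":0.532,"ty":-0.541,"tz":0.227,"rz":-0.309,"claw":0.65},{"tx":0.532,"ty":-0.541,"tz":0.227,"rz":-0.309,"claw":0.65},{"tx":0.532,"ty":-0.541,"tz":0.227,"rz":-0.309,"claw":0.65},{"tx":0.532,"ty":-0.541,"tz":0.227,"rz":-0.309,"claw":0.65},{"tx":0.532,"ty":-0.541,"tz":0.227,"rz":-0.309,"claw":0.65},{"tx":0.532,"ty":-0.541,"tz":0.227,"rz":-0.309,"claw":0.65},{"tx":0.532,"ty":-0.541,"tz":0.227,"rz":-0.309,"claw":0.65},{"tx":0.532,"ty":-0.541,"tz":0.227,"rz":-0.309,"claw":0.65},{"tx":0.532,"ty":-0.541,"tz":0.227,"rz":-0.309,"claw":0.65}]' --newtons 40

```text
invalid input
```

```bash
python3 plan.py did .532 -.541 .227 -.309 go 404.7 -226.1 15 -28.8
```

```text
cmd [ 404.53 -226.09  120.05  -28.82]
t [0.0001, 0.0003, 0.2101, -0.0002] rows>= 3.0
t 0.9 pos [ 282.6 -585.3  233.6] psi -64.2 zdir [-0. -0. -1.] F [ 0.6  0.6 -0.9] w 87.1 q [ 1.02  0.33  0.04  1.47 -0.01  1.34 -0.06]
```

The call was refused, probably because every key is required. I'll reset the commanded-pose file and retry with a small test.

```bash
rm cmd.json
```

>>> apply_moves --increments '[{"tx":0.532,"ty":-0.541,"tz":0.227,"rx":0,"ry":0,"rz":-0.309,"claw":0.65},{"tx":0.532,"ty":-0.541,"tz":0.227,"rx":0,"ry":0,"rz":-0.309,"claw":0.65},{"tx":0.532,"ty":-0.541,"tz":0.227,"rx":0,"ry":0,"rz":-0.309,"claw":0.65},{"tx":0.532,"ty":-0.541,"tz":0.227,"rx":0,"ry":0,"rz":-0.309,"claw":0.65},{"tx":0.532,"ty":-0.541,"tz":0.227,"rx":0,"ry":0,"rz":-0.309,"claw":0.65},{"tx":0.532,"ty":-0.541,"tz":0.227,"rx":0,"ry":0,"rz":-0.309,"claw":0.65},{"tx":0.532,"ty":-0.541,"tz":0.227,"rx":0,"ry":0,"rz":-0.309,"claw":0.65},{"tx":0.532,"ty":-0.541,"tz":0.227,"rx":0,"ry":0,"rz":-0.309,"claw":0.65},{"tx":0.532,"ty":-0.541,"tz":0.227,"rx":0,"ry":0,"rz":-0.309,"claw":0.65},{"tx":0.532,"ty":-0.541,"tz":0.227,"rx":0,"ry":0,"rz":-0.309,"claw":0.65},{"tx":0.532,"ty":-0.541,"tz":0.227,"rx":0,"ry":0,"rz":-0.309,"claw":0.65},{"tx":0.532,"ty":-0.541,"tz":0.227,"rx":0,"ry":0,"rz":-0.309,"claw":0.65}]' --newtons 40

```text
clock: 1.9
position: [404.8, -225.2, 120.0]
orientation: [-2.702, -1.602, 0.0]
force: [0.1, -0.9, 0.3]
width: 56.5
```

```bash
python3 plan.py did .532 -.541 .227 -.309 go 404.7 -226.1 15 -28.8; python3 - <<'E'
from cell import viewer
import cv2,pickle
c=viewer.capture("scene"); cv2.imwrite("pics/s1.png",cv2.resize(c["image"][100:260,100:420,::-1],(800,400),interpolation=cv2.INTER_CUBIC))
E
```

```text
cmd [ 404.53 -226.09  120.05  -28.82]
t [0.0001, 0.0003, 0.2101, -0.0002] rows>= 3.0
t 1.9 pos [ 404.8 -225.2  120. ] psi -28.7 zdir [-0. -0. -1.] F [ 0.1 -0.9  0.3] w 56.5 q [ 0.71  0.07 -0.3   2.03  0.02  1.05 -0.11]
```

View pics/s1.png

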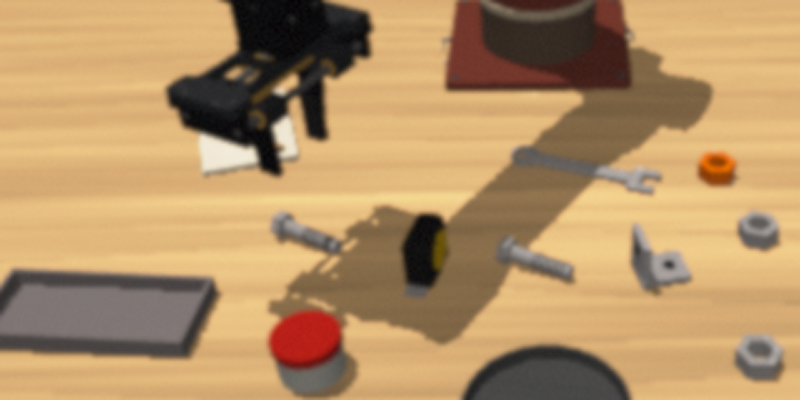

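>>> apply_moves --increments '[{"tx":0,"ty":0,"tz":0.08,"rx":0,"ry":0,"rz":0,"claw":0.65},{"tx":0,"ty":0,"tz":0.15,"rx":0,"ry":0,"rz":0,"claw":0.65},{"tx":0,"ty":0,"tz":0.18,"rx":0,"ry":0,"rz":0,"claw":0.65},{"tx":0,"ty":0,"tz":0.2,"rx":0,"ry":0,"rz":0,"claw":0.65},{"tx":0,"ty":0,"tz":0.21,"rx":0,"ry":0,"rz":0,"claw":0.65},{"tx":0,"ty":0,"tz":0.21,"rx":0,"ry":0,"rz":0,"claw":0.65},{"tx":0,"ty":0,"tz":0.21,"rx":0,"ry":0,"rz":0,"claw":0},{"tx":0,"ty":0,"tz":0.21,"rx":0,"ry":0,"rz":0,"claw":0},{"tx":0,"ty":0,"tz":0.21,"rx":0,"ry":0,"rz":0,"claw":0},{"tx":0,"ty":0,"tz":0.21,"rx":0,"ry":0,"rz":0,"claw":0},{"tx":0,"ty":0,"tz":0.21,"rx":0,"ry":0,"rz":0,"claw":0},{"tx":0,"ty":0,"tz":0.21,"rx":0,"ry":0,"rz":0,"claw":0}]' --newtons 40

```text
clock: 2.95
position: [404.7, -226.2, 15.4]
orientation: [2.704, 1.599, 0.0]
force: [0.1, 0.1, -0.3]
width: 24.5
```

```bash
python3 plan.py did 0 0 .21 0; python3 - <<'E'
import numpy as np
from plan import load,inv
# tray pose
c=np.array([511,-407.7]);yaw=np.radians(-4.7)
X=np.array([np.cos(yaw),np.sin(yaw)]);Y=np.array([-np.sin(yaw),np.cos(yaw)])
s=load()
# bolt x axis -> tray +y (world angle 85.3): origin tray y so extents centred -45/+45: centre offset -5 -> origin = c+5
for off in(-40,50):
    p=c+off*Y; print(off,p.round(1),"psi",85.3-90, inv([s[0],s[1],120,s[3]],[*p,120,-4.7]))
E
```

```text
cmd [ 404.53 -226.09   15.05  -28.82]
t 2.95 pos [ 404.7 -226.2   15.4] psi -28.8 zdir [ 0.001 -0.    -1.   ] F [ 0.1  0.1 -0.3] w 24.5 q [ 0.69  0.22 -0.3   2.12  0.09  0.82 -0.17]
-40 [ 507.7 -447.6] psi -4.700000000000003 [-0.2886  0.3944  0.     -0.2105]
50 [ 515.1 -357.9] psi -4.700000000000003 [-0.1243  0.3208  0.     -0.2105]
```

>>> apply_moves --increments '[{"tx":0,"ty":0,"tz":0,"rx":0,"ry":0,"rz":0,"claw":0},{"tx":0,"ty":0,"tz":0,"rx":0,"ry":0,"rz":0,"claw":0},{"tx":0,"ty":0,"tz":0,"rx":0,"ry":0,"rz":0,"claw":0},{"tx":0,"ty":0,"tz":0,"rx":0,"ry":0,"rz":0,"claw":0}]'

```text
clock: 3.28
position: [404.7, -226.1, 15.2]
orientation: [2.704, 1.599, 0.0]
force: [0.3, -0.4, 2.1]
width: 14.9
```

>>> apply_moves --increments '[{"tx":0,"ty":0,"tz":-0.03,"rx":0,"ry":0,"rz":0,"claw":0},{"tx":0,"ty":0,"tz":-0.09,"rx":0,"ry":0,"rz":0,"claw":0},{"tx":0,"ty":0,"tz":-0.15,"rx":0,"ry":0,"rz":0,"claw":0},{"tx":-0.015,"ty":0.02,"tz":-0.17,"rx":0,"ry":0,"rz":-0.01,"claw":0},{"tx":-0.05,"ty":0.07,"tz":-0.17,"rx":0,"ry":0,"rz":-0.04,"claw":0},{"tx":-0.09,"ty":0.123,"tz":-0.17,"rx":0,"ry":0,"rz":-0.08,"claw":0},{"tx":-0.13,"ty":0.178,"tz":-0.17,"rx":0,"ry":0,"rz":-0.12,"claw":0},{"tx":-0.175,"ty":0.239,"tz":-0.17,"rx":0,"ry":0,"rz":-0.155,"claw":0},{"tx":-0.218,"ty":0.298,"tz":-0.17,"rx":0,"ry":0,"rz":-0.18,"claw":0},{"tx":-0.255,"ty":0.348,"tz":-0.17,"rx":0,"ry":0,"rz":-0.2,"claw":0},{"tx":-0.28,"ty":0.383,"tz":-0.17,"rx":0,"ry":0,"rz":-0.21,"claw":0},{"tx":-0.289,"ty":0.394,"tz":-0.17,"rx":0,"ry":0,"rz":-0.21,"claw":0}]'

```text
clock: 4.28
position: [507.3, -450.9, 98.8]
orientation: [-2.313, -2.125, 0.001]
force: [-0.7, 0.7, -1.6]
width: 14.8
```

```bash
python3 plan.py did -.289 .394 -.17 -.21 go 507.7 -447.6 100 -4.7 go 507.7 -447.6 19 -4.7; python3 - <<'E'
from cell import viewer
import cv2,pickle
c=viewer.capture("scene"); cv2.imwrite("pics/s2.png",cv2.resize(c["image"][130:260,50:310,::-1],(800,400),interpolation=cv2.INTER_CUBIC))
E
```

```text
cmd [ 507.46 -447.66  100.05   -4.76]
t [0.0001, 0.0005, 0.0001, -0.0005] rows>= 1.0
t [0.0001, 0.0005, 0.1621, -0.0005] rows>= 2.0
t 4.28 pos [ 507.3 -450.9   98.8] psi -4.8 zdir [-0.001 -0.    -1.   ] F [-0.7  0.7 -1.6] w 14.8 q [ 0.84  0.5  -0.24  1.53  0.13  1.13  0.49]
```

View pics/s2.png

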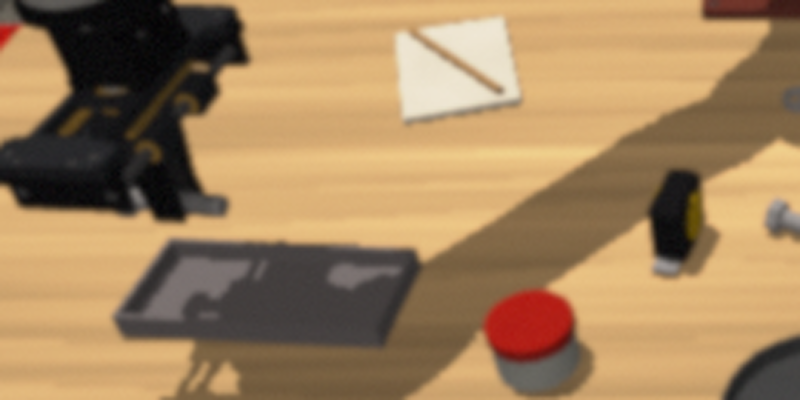

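>>> apply_moves --increments '[{"tx":0,"ty":0,"tz":0,"rx":0,"ry":0,"rz":0,"claw":0},{"tx":0,"ty":0,"tz":0.05,"rx":0,"ry":0,"rz":0,"claw":0},{"tx":0,"ty":0,"tz":0.1,"rx":0,"ry":0,"rz":0,"claw":0},{"tx":0,"ty":0,"tz":0.135,"rx":0,"ry":0,"rz":0,"claw":0},{"tx":0,"ty":0,"tz":0.15,"rx":0,"ry":0,"rz":0,"claw":0},{"tx":0,"ty":0,"tz":0.156,"rx":0,"ry":0,"rz":0,"claw":0},{"tx":0,"ty":0,"tz":0.161,"rx":0,"ry":0,"rz":0,"claw":0},{"tx":0,"ty":0,"tz":0.161,"rx":0,"ry":0,"rz":0,"claw":0},{"tx":0,"ty":0,"tz":0.161,"rx":0,"ry":0,"rz":0,"claw":0}]'

```text
clock: 5.08
position: [508.1, -447.9, 20.9]
orientation: [2.31, 2.126, 0.0]
force: [0.9, 0.2, -2.0]
width: 14.8
```

>>> apply_moves --increments '[{"tx":0,"ty":0,"tz":0,"rx":0,"ry":0,"rz":0,"claw":0},{"tx":0,"ty":0,"tz":0,"rx":0,"ry":0,"rz":0,"claw":0.36},{"tx":0,"ty":0,"tz":0,"rx":0,"ry":0,"rz":0,"claw":0.36},{"tx":0,"ty":0,"tz":0,"rx":0,"ry":0,"rz":0,"claw":0.36},{"tx":0,"ty":0,"tz":0,"rx":0,"ry":0,"rz":0,"claw":0.36},{"tx":0,"ty":0,"tz":0,"rx":0,"ry":0,"rz":0,"claw":0.36}]'

```text
clock: 5.58
position: [507.5, -447.7, 19.7]
orientation: [2.312, 2.127, 0.0]
force: [0.1, 0.6, -0.1]
width: 30.5
```

```bash
python3 plan.py did 0 0 .161 0 go 507.46 -447.66 120 -4.7 go 449 4.6 120 -25.8 
```

```text
cmd [ 507.46 -447.66   19.55   -4.76]
t [-0.0, -0.0, -0.2009, -0.0005] rows>= 3.0
t [0.8917, -0.1915, -0.2009, 0.1836] rows>= 12.0
t 5.58 pos [ 507.5 -447.7   19.7] psi -4.8 zdir [ 0. -0. -1.] F [ 0.1  0.6 -0.1] w 30.5 q [ 0.83  0.57 -0.23  1.59  0.15  1.    0.47]
```

>>> apply_moves --increments '[{"tx":0,"ty":0,"tz":-0.03,"rx":0,"ry":0,"rz":0,"claw":0.36},{"tx":0,"ty":0,"tz":-0.1,"rx":0,"ry":0,"rz":0,"claw":0.36},{"tx":0,"ty":0,"tz":-0.17,"rx":0,"ry":0,"rz":0,"claw":0.36},{"tx":0,"ty":0,"tz":-0.2,"rx":0,"ry":0,"rz":0,"claw":0.36},{"tx":0.06,"ty":-0.013,"tz":-0.2,"rx":0,"ry":0,"rz":0.012,"claw":0.5},{"tx":0.14,"ty":-0.03,"tz":-0.2,"rx":0,"ry":0,"rz":0.028,"claw":0.6},{"tx":0.22,"ty":-0.047,"tz":-0.2,"rx":0,"ry":0,"rz":0.045,"claw":0.65},{"tx":0.3,"ty":-0.064,"tz":-0.2,"rx":0,"ry":0,"rz":0.062,"claw":0.65},{"tx":0.38,"ty":-0.081,"tz":-0.2,"rx":0,"ry":0,"rz":0.078,"claw":0.65},{"tx":0.46,"ty":-0.099,"tz":-0.2,"rx":0,"ry":0,"rz":0.095,"claw":0.65},{"tx":0.54,"ty":-0.116,"tz":-0.2,"rx":0,"ry":0,"rz":0.11,"claw":0.65},{"tx":0.62,"ty":-0.133,"tz":-0.2,"rx":0,"ry":0,"rz":0.128,"claw":0.65}]'

```text
clock: 6.58
position: [466.6, -131.5, 120.9]
orientation: [2.564, 1.812, 0.001]
force: [1.3, 1.2, -0.0]
width: 55.9
```

```bash
python3 plan.py did .62 -.133 -.2 .128 go 449 4.6 120 -25.8 go 449 4.6 15 -25.8 
```

```text
cmd [ 466.9  -133.21  119.55  -19.42]
t [0.248, -0.1254, -0.0009, 0.0556] rows>= 4.0
t [0.248, -0.1254, 0.2091, 0.0556] rows>= 5.0
t 6.58 pos [ 466.6 -131.5  120.9] psi -19.5 zdir [ 0.001 -0.001 -1.   ] F [ 1.3  1.2 -0. ] w 55.9 q [ 0.55  0.12 -0.39  1.98  0.05  1.05 -0.2 ]
```

>>> apply_moves --increments '[{"tx":0.075,"ty":-0.038,"tz":0,"rx":0,"ry":0,"rz":0.017,"claw":0.65},{"tx":0.15,"ty":-0.075,"tz":0,"rx":0,"ry":0,"rz":0.034,"claw":0.65},{"tx":0.21,"ty":-0.106,"tz":0,"rx":0,"ry":0,"rz":0.05,"claw":0.65},{"tx":0.24,"ty":-0.121,"tz":0,"rx":0,"ry":0,"rz":0.056,"claw":0.65},{"tx":0.248,"ty":-0.125,"tz":0,"rx":0,"ry":0,"rz":0.056,"claw":0.65},{"tx":0.248,"ty":-0.125,"tz":0.06,"rx":0,"ry":0,"rz":0.056,"claw":0.65},{"tx":0.248,"ty":-0.125,"tz":0.13,"rx":0,"ry":0,"rz":0.056,"claw":0.65},{"tx":0.248,"ty":-0.125,"tz":0.18,"rx":0,"ry":0,"rz":0.056,"claw":0.65},{"tx":0.248,"ty":-0.125,"tz":0.2,"rx":0,"ry":0,"rz":0.056,"claw":0.65},{"tx":0.248,"ty":-0.125,"tz":0.209,"rx":0,"ry":0,"rz":0.056,"claw":0.65},{"tx":0.248,"ty":-0.125,"tz":0.209,"rx":0,"ry":0,"rz":0.056,"claw":0.65}]'

```text
clock: 7.5
position: [449.3, 4.1, 15.2]
orientation: [-2.662, -1.668, 0.001]
force: [-0.1, -0.4, 0.7]
width: 56.4
```

>>> apply_moves --increments '[{"tx":0,"ty":0,"tz":0,"rx":0,"ry":0,"rz":0,"claw":0},{"tx":0,"ty":0,"tz":0,"rx":0,"ry":0,"rz":0,"claw":0},{"tx":0,"ty":0,"tz":0,"rx":0,"ry":0,"rz":0,"claw":0},{"tx":0,"ty":0,"tz":0,"rx":0,"ry":0,"rz":0,"claw":0},{"tx":0,"ty":0,"tz":0,"rx":0,"ry":0,"rz":0,"claw":0},{"tx":0,"ty":0,"tz":0,"rx":0,"ry":0,"rz":0,"claw":0},{"tx":0,"ty":0,"tz":0,"rx":0,"ry":0,"rz":0,"claw":0},{"tx":0,"ty":0,"tz":0,"rx":0,"ry":0,"rz":0,"claw":0},{"tx":0,"ty":0,"tz":0,"rx":0,"ry":0,"rz":0,"claw":0},{"tx":0,"ty":0,"tz":0,"rx":0,"ry":0,"rz":0,"claw":0}]'

```text
clock: 8.33
position: [449.3, 4.5, 15.1]
orientation: [2.662, 1.668, 0.0]
force: [-0.4, -0.5, 1.8]
width: 14.9
```

```bash
python3 plan.py did .248 -.125 .209 .056 go 515.1 -357.9 100 -4.7 
```

```text
cmd [449.2    4.52  15.05 -25.84]
t [-0.5949, 0.4346, -0.1699, -0.1845] rows>= 10.0
t 8.33 pos [449.3   4.5  15.1] psi -25.8 zdir [ 0.  0. -1.] F [-0.4 -0.5  1.8] w 14.9 q [ 0.36  0.22 -0.5   2.14  0.14  0.82 -0.68]
```

>>> apply_moves --increments '[{"tx":0,"ty":0,"tz":-0.03,"rx":0,"ry":0,"rz":0,"claw":0},{"tx":0,"ty":0,"tz":-0.09,"rx":0,"ry":0,"rz":0,"claw":0},{"tx":0,"ty":0,"tz":-0.15,"rx":0,"ry":0,"rz":0,"claw":0},{"tx":0,"ty":0,"tz":-0.19,"rx":0,"ry":0,"rz":0,"claw":0},{"tx":-0.03,"ty":0.022,"tz":-0.2,"rx":0,"ry":0,"rz":-0.01,"claw":0},{"tx":-0.08,"ty":0.058,"tz":-0.2,"rx":0,"ry":0,"rz":-0.025,"claw":0},{"tx":-0.14,"ty":0.102,"tz":-0.2,"rx":0,"ry":0,"rz":-0.043,"claw":0},{"tx":-0.2,"ty":0.146,"tz":-0.2,"rx":0,"ry":0,"rz":-0.062,"claw":0},{"tx":-0.26,"ty":0.19,"tz":-0.2,"rx":0,"ry":0,"rz":-0.08,"claw":0},{"tx":-0.32,"ty":0.234,"tz":-0.2,"rx":0,"ry":0,"rz":-0.1,"claw":0},{"tx":-0.38,"ty":0.278,"tz":-0.2,"rx":0,"ry":0,"rz":-0.118,"claw":0},{"tx":-0.43,"ty":0.314,"tz":-0.2,"rx":0,"ry":0,"rz":-0.134,"claw":0}]'

```text
clock: 9.33
position: [496.4, -260.3, 114.6]
orientation: [-2.414, -2.01, 0.001]
force: [0.1, 0.1, -1.1]
width: 14.6
```

```bash
python3 plan.py did -.43 .314 -.2 -.134 go 515.1 -357.9 100 -4.7 go 515.1 -357.9 19.3 -4.7; python3 - <<'E'
from cell import viewer
import cv2,pickle
c=viewer.capture("scene"); cv2.imwrite("pics/s3.png",cv2.resize(c["image"][130:260,50:310,::-1],(800,400),interpolation=cv2.INTER_CUBIC))
E
```

```text
cmd [ 496.78 -257.42  115.05  -10.49]
t [-0.1909, 0.0726, 0.0301, -0.0505] rows>= 3.0
t [-0.1909, 0.0726, 0.1915, -0.0505] rows>= 4.0
t 9.33 pos [ 496.4 -260.3  114.6] psi -10.5 zdir [-0.001 -0.    -1.   ] F [ 0.1  0.1 -1.1] w 14.6 q [ 0.68  0.27 -0.32  1.81  0.1   1.07  0.14]
```

View pics/s3.png

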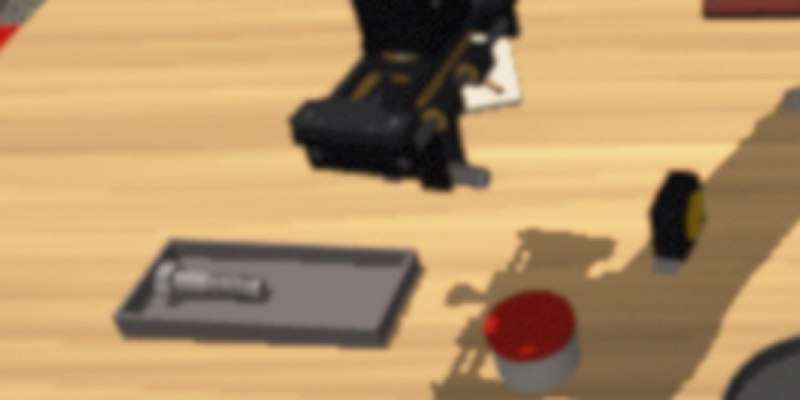

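The first bolt lies on the tray floor along y, at crop (210,283), and the second is held. I'll place it now.

>>> apply_moves --increments '[{"tx":-0.06,"ty":0.023,"tz":0.01,"rx":0,"ry":0,"rz":-0.017,"claw":0},{"tx":-0.12,"ty":0.046,"tz":0.03,"rx":0,"ry":0,"rz":-0.034,"claw":0},{"tx":-0.17,"ty":0.065,"tz":0.03,"rx":0,"ry":0,"rz":-0.05,"claw":0},{"tx":-0.191,"ty":0.073,"tz":0.03,"rx":0,"ry":0,"rz":-0.05,"claw":0},{"tx":-0.191,"ty":0.073,"tz":0.04,"rx":0,"ry":0,"rz":-0.05,"claw":0},{"tx":-0.191,"ty":0.073,"tz":0.09,"rx":0,"ry":0,"rz":-0.05,"claw":0},{"tx":-0.191,"ty":0.073,"tz":0.14,"rx":0,"ry":0,"rz":-0.05,"claw":0},{"tx":-0.191,"ty":0.073,"tz":0.17,"rx":0,"ry":0,"rz":-0.05,"claw":0},{"tx":-0.191,"ty":0.073,"tz":0.185,"rx":0,"ry":0,"rz":-0.05,"claw":0},{"tx":-0.191,"ty":0.073,"tz":0.191,"rx":0,"ry":0,"rz":-0.05,"claw":0},{"tx":-0.191,"ty":0.073,"tz":0.191,"rx":0,"ry":0,"rz":-0.05,"claw":0},{"tx":-0.191,"ty":0.073,"tz":0.191,"rx":0,"ry":0,"rz":-0.05,"claw":0}]'

```text
clock: 10.38
position: [515.9, -357.1, 20.2]
orientation: [2.311, 2.128, 0.001]
force: [0.4, -0.1, -0.5]
width: 14.7
```

>>> apply_moves --increments '[{"tx":0,"ty":0,"tz":0,"rx":0,"ry":0,"rz":0,"claw":0.36},{"tx":0,"ty":0,"tz":0,"rx":0,"ry":0,"rz":0,"claw":0.36},{"tx":0,"ty":0,"tz":0,"rx":0,"ry":0,"rz":0,"claw":0.36},{"tx":0,"ty":0,"tz":0,"rx":0,"ry":0,"rz":0,"claw":0.36},{"tx":0,"ty":0,"tz":0,"rx":0,"ry":0,"rz":0,"claw":0.36},{"tx":0,"ty":0,"tz":-0.05,"rx":0,"ry":0,"rz":0,"claw":0.36},{"tx":0,"ty":0,"tz":-0.12,"rx":0,"ry":0,"rz":0,"claw":0.36},{"tx":0,"ty":0,"tz":-0.18,"rx":0,"ry":0,"rz":0,"claw":0.36},{"tx":0,"ty":0,"tz":-0.2,"rx":0,"ry":0,"rz":0,"claw":0.6}]'

```text
clock: 11.13
position: [517.3, -359.1, 124.6]
orientation: [2.307, 2.123, 0.002]
force: [1.5, -0.3, 1.0]
width: 33.6
```

```bash
python3 plan.py did -.191 .073 .191 -.05 did 0 0 -.2 0  go 403.8 224.2 120 35 
```

```text
cmd [ 515.29 -357.96   19.55   -4.76]
cmd [ 515.29 -357.96  119.55   -4.76]
t [1.1418, -0.3188, -0.0009, -0.3469] rows>= 15.0
t 11.13 pos [ 517.3 -359.1  124.6] psi -4.8 zdir [ 0.005 -0.003 -1.   ] F [ 1.5 -0.3  1. ] w 33.6 q [ 0.76  0.38 -0.28  1.64  0.12  1.13  0.37]
```

```bash
python3 - <<'E'
from cell import viewer
import cv2,pickle
c=viewer.capture("top"); cv2.imwrite("pics/t4.png",cv2.resize(c["image"][130:230,240:520,::-1],(800,286),interpolation=cv2.INTER_CUBIC))
E
python3 plan.py go 579.3 196.5 120 1
```

```text
t [1.1157, 0.0356, -0.0009, -0.0502] rows>= 14.0
t 11.18 pos [ 517.5 -359.3  124.9] psi -4.8 zdir [ 0.006 -0.004 -1.   ] F [ 2.  -0.9  1.5] w 36.0 q [ 0.76  0.38 -0.28  1.64  0.12  1.13  0.37]
```

View pics/t4.png

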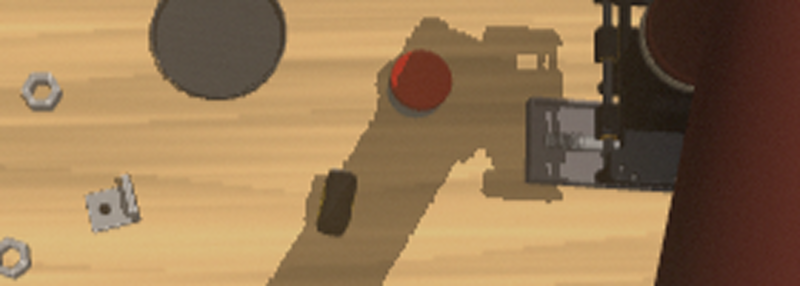

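>>> apply_moves --increments '[{"tx":0.04,"ty":0.001,"tz":0,"rx":0,"ry":0,"rz":0,"claw":0.65},{"tx":0.11,"ty":0.003,"tz":0,"rx":0,"ry":0,"rz":-0.005,"claw":0.65},{"tx":0.19,"ty":0.006,"tz":0,"rx":0,"ry":0,"rz":-0.008,"claw":0.65},{"tx":0.27,"ty":0.008,"tz":0,"rx":0,"ry":0,"rz":-0.012,"claw":0.65},{"tx":0.35,"ty":0.011,"tz":0,"rx":0,"ry":0,"rz":-0.016,"claw":0.65},{"tx":0.43,"ty":0.013,"tz":0,"rx":0,"ry":0,"rz":-0.02,"claw":0.65},{"tx":0.51,"ty":0.016,"tz":0,"rx":0,"ry":0,"rz":-0.023,"claw":0.65},{"tx":0.59,"ty":0.018,"tz":0,"rx":0,"ry":0,"rz":-0.027,"claw":0.65},{"tx":0.67,"ty":0.021,"tz":0,"rx":0,"ry":0,"rz":-0.03,"claw":0.65},{"tx":0.75,"ty":0.024,"tz":0,"rx":0,"ry":0,"rz":-0.034,"claw":0.65},{"tx":0.83,"ty":0.027,"tz":0,"rx":0,"ry":0,"rz":-0.038,"claw":0.65},{"tx":0.91,"ty":0.029,"tz":0,"rx":0,"ry":0,"rz":-0.041,"claw":0.65}]'

```text
clock: 12.18
position: [567.1, 96.0, 118.9]
orientation: [-2.222, -2.22, 0.001]
force: [-0.3, 0.7, -0.4]
width: 56.6
```

```bash
python3 plan.py did .91 .029 0 -.041  go 579.3 196.5 120 1 go 579.3 196.5 15 1
```

```text
cmd [ 5.6747e+02  9.4270e+01  1.1955e+02 -6.0000e-02]
t [0.2045, 0.0234, -0.0009, -0.0092] rows>= 3.0
t [0.2045, 0.0234, 0.2091, -0.0092] rows>= 4.0
t 12.18 pos [567.1  96.  118.9] psi -0.1 zdir [-0.001 -0.    -1.   ] F [-0.3  0.7 -0.4] w 56.6 q [ 0.21  0.32 -0.53  1.77  0.18  1.1  -0.39]
```

>>> apply_moves --increments '[{"tx":0.07,"ty":0.008,"tz":0,"rx":0,"ry":0,"rz":-0.003,"claw":0.65},{"tx":0.14,"ty":0.016,"tz":0,"rx":0,"ry":0,"rz":-0.006,"claw":0.65},{"tx":0.19,"ty":0.022,"tz":0,"rx":0,"ry":0,"rz":-0.009,"claw":0.65},{"tx":0.205,"ty":0.023,"tz":0,"rx":0,"ry":0,"rz":-0.009,"claw":0.65},{"tx":0.205,"ty":0.023,"tz":0,"rx":0,"ry":0,"rz":-0.009,"claw":0.65},{"tx":0.205,"ty":0.023,"tz":0.06,"rx":0,"ry":0,"rz":-0.009,"claw":0.65},{"tx":0.205,"ty":0.023,"tz":0.13,"rx":0,"ry":0,"rz":-0.009,"claw":0.65},{"tx":0.205,"ty":0.023,"tz":0.18,"rx":0,"ry":0,"rz":-0.009,"claw":0.65},{"tx":0.205,"ty":0.023,"tz":0.2,"rx":0,"ry":0,"rz":-0.009,"claw":0.65},{"tx":0.205,"ty":0.023,"tz":0.209,"rx":0,"ry":0,"rz":-0.009,"claw":0.65},{"tx":0.205,"ty":0.023,"tz":0.209,"rx":0,"ry":0,"rz":-0.009,"claw":0.65}]'

```text
clock: 13.1
position: [579.0, 195.5, 14.7]
orientation: [-2.204, -2.239, 0.002]
force: [0.2, 0.2, -0.1]
width: 56.6
```

>>> apply_moves --increments '[{"tx":0,"ty":0,"tz":0,"rx":0,"ry":0,"rz":0,"claw":0.2},{"tx":0,"ty":0,"tz":0,"rx":0,"ry":0,"rz":0,"claw":0.2},{"tx":0,"ty":0,"tz":0,"rx":0,"ry":0,"rz":0,"claw":0.2},{"tx":0,"ty":0,"tz":0,"rx":0,"ry":0,"rz":0,"claw":0.2},{"tx":0,"ty":0,"tz":0,"rx":0,"ry":0,"rz":0,"claw":0.2},{"tx":0,"ty":0,"tz":0,"rx":0,"ry":0,"rz":0,"claw":0.2},{"tx":0,"ty":0,"tz":0,"rx":0,"ry":0,"rz":0,"claw":0.2},{"tx":0,"ty":0,"tz":0,"rx":0,"ry":0,"rz":0,"claw":0.2}]'

```text
clock: 13.77
position: [579.7, 196.9, 16.1]
orientation: [2.202, 2.24, 0.002]
force: [-1.3, -0.2, 6.7]
width: 35.5
```

```bash
python3 plan.py did .205 .023 .209 -.009  go 638.5 38.7 120 0 go 638.5 38.7 19.5 0
```

```text
cmd [579.08 196.75  15.05   0.97]
t [-0.3181, 0.1135, -0.2099, 0.0085] rows>= 5.0
t [-0.3181, 0.1135, -0.0089, 0.0085] rows>= 5.0
t 13.77 pos [579.7 196.9  16.1] psi 1.0 zdir [ 0.001  0.    -1.   ] F [-1.3 -0.2  6.7] w 35.5 q [ 0.02  0.51 -0.53  1.75  0.31  0.96 -0.61]
```

>>> apply_moves --increments '[{"tx":0,"ty":0,"tz":0,"rx":0,"ry":0,"rz":0,"claw":0.2},{"tx":0,"ty":0,"tz":-0.04,"rx":0,"ry":0,"rz":0,"claw":0.2},{"tx":0,"ty":0,"tz":-0.1,"rx":0,"ry":0,"rz":0,"claw":0.2},{"tx":0,"ty":0,"tz":-0.15,"rx":0,"ry":0,"rz":0,"claw":0.2},{"tx":-0.03,"ty":0.011,"tz":-0.17,"rx":0,"ry":0,"rz":0.001,"claw":0.2},{"tx":-0.09,"ty":0.032,"tz":-0.17,"rx":0,"ry":0,"rz":0.003,"claw":0.2},{"tx":-0.16,"ty":0.057,"tz":-0.17,"rx":0,"ry":0,"rz":0.005,"claw":0.2},{"tx":-0.23,"ty":0.082,"tz":-0.17,"rx":0,"ry":0,"rz":0.008,"claw":0.2},{"tx":-0.28,"ty":0.1,"tz":-0.17,"rx":0,"ry":0,"rz":0.008,"claw":0.2},{"tx":-0.31,"ty":0.111,"tz":-0.17,"rx":0,"ry":0,"rz":0.008,"claw":0.2},{"tx":-0.318,"ty":0.113,"tz":-0.17,"rx":0,"ry":0,"rz":0.008,"claw":0.2},{"tx":-0.318,"ty":0.113,"tz":-0.17,"rx":0,"ry":0,"rz":0.008,"claw":0.2}]'

```text
clock: 14.77
position: [638.3, 37.3, 99.8]
orientation: [-2.223, -2.22, 0.001]
force: [-0.4, -0.5, -1.5]
width: 35.8
```

```bash
python3 plan.py did -.318 .113 -.17 .008  go 638.5 38.7 19.5 0;  python3 - <<'E'
from cell import viewer
import cv2,pickle
c=viewer.capture("scene"); cv2.imwrite("pics/s5.png",cv2.resize(c["image"][130:310,220:540,::-1],(800,450),interpolation=cv2.INTER_CUBIC))
E
```

```text
cmd [6.3827e+02 3.8740e+01 1.0005e+02 6.0000e-02]
t [-0.0001, 0.0005, 0.1611, 0.0005] rows>= 2.0
t 14.77 pos [638.3  37.3  99.8] psi -0.1 zdir [-0. -0. -1.] F [-0.4 -0.5 -1.5] w 35.8 q [ 0.25  0.46 -0.49  1.62  0.23  1.12 -0.3 ]
```

View pics/s5.png

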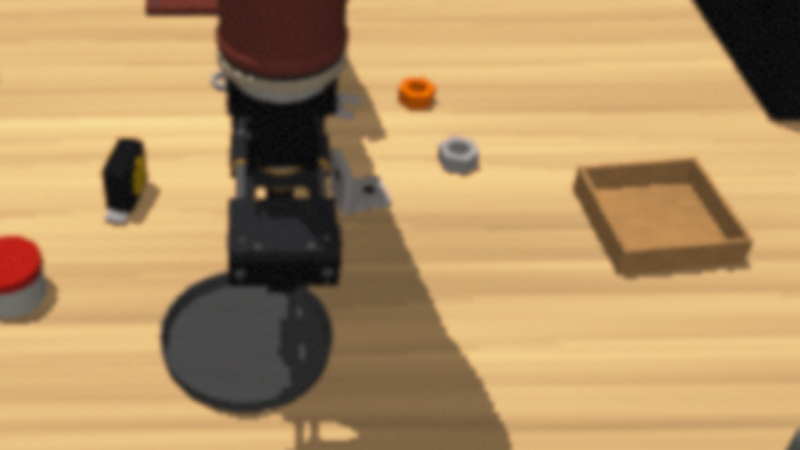

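>>> apply_moves --increments '[{"tx":0,"ty":0,"tz":0.05,"rx":0,"ry":0,"rz":0,"claw":0.2},{"tx":0,"ty":0,"tz":0.1,"rx":0,"ry":0,"rz":0,"claw":0.2},{"tx":0,"ty":0,"tz":0.135,"rx":0,"ry":0,"rz":0,"claw":0.2},{"tx":0,"ty":0,"tz":0.15,"rx":0,"ry":0,"rz":0,"claw":0.2},{"tx":0,"ty":0,"tz":0.156,"rx":0,"ry":0,"rz":0,"claw":0.2},{"tx":0,"ty":0,"tz":0.16,"rx":0,"ry":0,"rz":0,"claw":0.2},{"tx":0,"ty":0,"tz":0.161,"rx":0,"ry":0,"rz":0,"claw":0.2},{"tx":0,"ty":0,"tz":0.161,"rx":0,"ry":0,"rz":0,"claw":0.2},{"tx":0,"ty":0,"tz":0.161,"rx":0,"ry":0,"rz":0,"claw":0.2},{"tx":0,"ty":0,"tz":0.161,"rx":0,"ry":0,"rz":0,"claw":0.2}]'

```text
clock: 15.65
position: [638.8, 38.8, 20.4]
orientation: [2.22, 2.222, 0.001]
force: [0.0, -0.8, -1.6]
width: 35.6
```

>>> apply_moves --increments '[{"tx":0,"ty":0,"tz":0,"rx":0,"ry":0,"rz":0,"claw":0.54},{"tx":0,"ty":0,"tz":0,"rx":0,"ry":0,"rz":0,"claw":0.54},{"tx":0,"ty":0,"tz":0,"rx":0,"ry":0,"rz":0,"claw":0.54},{"tx":0,"ty":0,"tz":0,"rx":0,"ry":0,"rz":0,"claw":0.54},{"tx":0,"ty":0,"tz":0,"rx":0,"ry":0,"rz":0,"claw":0.54},{"tx":0,"ty":0,"tz":-0.04,"rx":0,"ry":0,"rz":0,"claw":0.54},{"tx":0,"ty":0,"tz":-0.11,"rx":0,"ry":0,"rz":0,"claw":0.54},{"tx":0,"ty":0,"tz":-0.18,"rx":0,"ry":0,"rz":0,"claw":0.54},{"tx":0,"ty":0,"tz":-0.2,"rx":0,"ry":0,"rz":0,"claw":0.65}]'

```text
clock: 16.4
position: [640.7, 39.4, 125.2]
orientation: [2.217, 2.22, 0.008]
force: [1.3, 0.8, 0.7]
width: 49.0
```

```bash
python3 plan.py did 0 0 .161 0 did 0 0 -.2 0  go 403.8 224.2 120 34 go 403.8 224.2 15 34
```

```text
cmd [6.3827e+02 3.8740e+01 1.9550e+01 6.0000e-02]
cmd [6.3827e+02 3.8740e+01 1.1955e+02 6.0000e-02]
t [0.3714, -0.4686, -0.0009, -0.2962] rows>= 8.0
t [0.3714, -0.4686, 0.2091, -0.2962] rows>= 8.0
t 16.4 pos [640.7  39.4 125.2] psi 0.1 zdir [ 0.007  0.001 -1.   ] F [1.3 0.8 0.7] w 49.0 q [ 0.26  0.43 -0.5   1.6   0.22  1.16 -0.29]
```

>>> apply_moves --increments '[{"tx":0.03,"ty":-0.038,"tz":0,"rx":0,"ry":0,"rz":-0.022,"claw":0.7},{"tx":0.08,"ty":-0.101,"tz":0,"rx":0,"ry":0,"rz":-0.058,"claw":0.7},{"tx":0.13,"ty":-0.164,"tz":0,"rx":0,"ry":0,"rz":-0.095,"claw":0.7},{"tx":0.18,"ty":-0.227,"tz":0,"rx":0,"ry":0,"rz":-0.131,"claw":0.7},{"tx":0.23,"ty":-0.29,"tz":0,"rx":0,"ry":0,"rz":-0.167,"claw":0.7},{"tx":0.28,"ty":-0.353,"tz":0,"rx":0,"ry":0,"rz":-0.204,"claw":0.7},{"tx":0.33,"ty":-0.416,"tz":0,"rx":0,"ry":0,"rz":-0.24,"claw":0.7},{"tx":0.36,"ty":-0.455,"tz":0,"rx":0,"ry":0,"rz":-0.262,"claw":0.7},{"tx":0.371,"ty":-0.469,"tz":0,"rx":0,"ry":0,"rz":-0.27,"claw":0.7},{"tx":0.371,"ty":-0.469,"tz":0,"rx":0,"ry":0,"rz":-0.27,"claw":0.7},{"tx":0.371,"ty":-0.469,"tz":0,"rx":0,"ry":0,"rz":-0.27,"claw":0.7}]'

```text
clock: 17.32
position: [404.6, 223.4, 119.8]
orientation: [1.549, 2.732, 0.001]
force: [-0.1, -0.1, -0.2]
width: 60.9
```

```bash
python3 plan.py did .371 -.469 0 -.27 go 403.8 224.2 15 31;  python3 - <<'E'
from cell import viewer
import cv2,pickle
c=viewer.capture("scene"); cv2.imwrite("pics/s6.png",cv2.resize(c["image"][130:310,220:540,::-1],(800,450),interpolation=cv2.INTER_CUBIC))
E
```

```text
cmd [403.59 224.01 119.55  31.  ]
t [0.0001, 0.0006, 0.2091, -0.0] rows>= 3.0
t 17.32 pos [404.6 223.4 119.8] psi 30.9 zdir [ 0.001 -0.    -1.   ] F [-0.1 -0.1 -0.2] w 60.9 q [ 0.14  0.11 -0.77  2.01  0.09  1.05 -0.13]
```

View pics/s6.png

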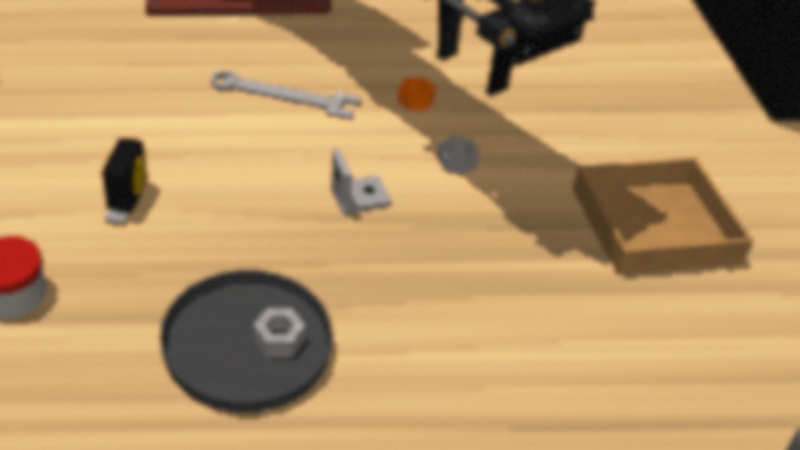

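The first nut lies flat in the dish, at crop (279,330). The orange look-alike at crop (417,93) is clear of the grey one below it at (458,155). Descending on the grey nut.

>>> apply_moves --increments '[{"tx":0,"ty":0,"tz":0.06,"rx":0,"ry":0,"rz":0,"claw":0.7},{"tx":0,"ty":0,"tz":0.13,"rx":0,"ry":0,"rz":0,"claw":0.7},{"tx":0,"ty":0,"tz":0.18,"rx":0,"ry":0,"rz":0,"claw":0.7},{"tx":0,"ty":0,"tz":0.2,"rx":0,"ry":0,"rz":0,"claw":0.7},{"tx":0,"ty":0,"tz":0.209,"rx":0,"ry":0,"rz":0,"claw":0.7},{"tx":0,"ty":0,"tz":0.209,"rx":0,"ry":0,"rz":0,"claw":0.7},{"tx":0,"ty":0,"tz":0.209,"rx":0,"ry":0,"rz":0,"claw":0.2},{"tx":0,"ty":0,"tz":0.209,"rx":0,"ry":0,"rz":0,"claw":0.2},{"tx":0,"ty":0,"tz":0.209,"rx":0,"ry":0,"rz":0,"claw":0.2},{"tx":0,"ty":0,"tz":0.209,"rx":0,"ry":0,"rz":0,"claw":0.2},{"tx":0,"ty":0,"tz":0.209,"rx":0,"ry":0,"rz":0,"claw":0.2},{"tx":0,"ty":0,"tz":0.209,"rx":0,"ry":0,"rz":0,"claw":0.2}]'

```text
clock: 18.37
position: [404.1, 224.1, 15.8]
orientation: [1.547, 2.733, 0.001]
force: [-1.9, -1.0, 6.9]
width: 37.0
```

>>> apply_moves --increments '[{"tx":0,"ty":0,"tz":0,"rx":0,"ry":0,"rz":0,"claw":0.2},{"tx":0,"ty":0,"tz":0,"rx":0,"ry":0,"rz":0,"claw":0.2},{"tx":0,"ty":0,"tz":0,"rx":0,"ry":0,"rz":0,"claw":0.2},{"tx":0,"ty":0,"tz":0,"rx":0,"ry":0,"rz":0,"claw":0.2}]'

```text
clock: 18.7
position: [404.1, 224.2, 15.8]
orientation: [1.547, 2.733, 0.001]
force: [-2.1, -1.1, 7.0]
width: 36.8
```

```bash
python3 plan.py did 0 0 .209 0 go 638.5 -17.3 100 0
```

```text
cmd [403.59 224.01  15.05  31.  ]
t [-0.6556, 0.1542, -0.1699, 0.2705] rows>= 9.0
t 18.7 pos [404.1 224.2  15.8] psi 31.0 zdir [ 0.001  0.    -1.   ] F [-2.1 -1.1  7. ] w 36.8 q [ 0.07  0.28 -0.74  2.1   0.25  0.84 -0.27]
```

>>> apply_moves --increments '[{"tx":0,"ty":0,"tz":-0.03,"rx":0,"ry":0,"rz":0,"claw":0.2},{"tx":0,"ty":0,"tz":-0.09,"rx":0,"ry":0,"rz":0,"claw":0.2},{"tx":0,"ty":0,"tz":-0.15,"rx":0,"ry":0,"rz":0,"claw":0.2},{"tx":-0.02,"ty":0.005,"tz":-0.19,"rx":0,"ry":0,"rz":0.008,"claw":0.2},{"tx":-0.06,"ty":0.014,"tz":-0.2,"rx":0,"ry":0,"rz":0.025,"claw":0.2},{"tx":-0.12,"ty":0.028,"tz":-0.2,"rx":0,"ry":0,"rz":0.05,"claw":0.2},{"tx":-0.18,"ty":0.042,"tz":-0.2,"rx":0,"ry":0,"rz":0.074,"claw":0.2},{"tx":-0.25,"ty":0.059,"tz":-0.2,"rx":0,"ry":0,"rz":0.103,"claw":0.2},{"tx":-0.32,"ty":0.075,"tz":-0.2,"rx":0,"ry":0,"rz":0.132,"claw":0.2},{"tx":-0.39,"ty":0.092,"tz":-0.2,"rx":0,"ry":0,"rz":0.161,"claw":0.2},{"tx":-0.46,"ty":0.108,"tz":-0.2,"rx":0,"ry":0,"rz":0.19,"claw":0.2},{"tx":-0.52,"ty":0.122,"tz":-0.2,"rx":0,"ry":0,"rz":0.215,"claw":0.2}]' --newtons 45

```text
clock: 19.7
position: [591.0, 28.7, 113.8]
orientation: [2.102, 2.335, -0.003]
force: [0.4, -0.1, -1.4]
width: 36.5
```

```bash
python3 plan.py did -.52 .122 -.2 .215 go 638.5 -17.3 100 0 go 638.5 -17.3 19.5 0
```

```text
cmd [589.77  32.55 115.05   6.36]
t [-0.1099, 0.0858, 0.0301, 0.0555] rows>= 2.0
t [-0.1099, 0.0858, 0.1911, 0.0555] rows>= 3.0
t 19.7 pos [591.   28.7 113.8] psi 6.0 zdir [-0.001 -0.001 -1.   ] F [ 0.4 -0.1 -1.4] w 36.5 q [ 0.32  0.36 -0.54  1.73  0.2   1.11 -0.18]
```

>>> apply_moves --increments '[{"tx":-0.05,"ty":0.039,"tz":0.005,"rx":0,"ry":0,"rz":0.025,"claw":0.2},{"tx":-0.09,"ty":0.07,"tz":0.01,"rx":0,"ry":0,"rz":0.045,"claw":0.2},{"tx":-0.11,"ty":0.086,"tz":0.02,"rx":0,"ry":0,"rz":0.055,"claw":0.2},{"tx":-0.11,"ty":0.086,"tz":0.03,"rx":0,"ry":0,"rz":0.055,"claw":0.2},{"tx":-0.11,"ty":0.086,"tz":0.03,"rx":0,"ry":0,"rz":0.055,"claw":0.2},{"tx":-0.11,"ty":0.086,"tz":0.08,"rx":0,"ry":0,"rz":0.055,"claw":0.2},{"tx":-0.11,"ty":0.086,"tz":0.13,"rx":0,"ry":0,"rz":0.055,"claw":0.2},{"tx":-0.11,"ty":0.086,"tz":0.165,"rx":0,"ry":0,"rz":0.055,"claw":0.2},{"tx":-0.11,"ty":0.086,"tz":0.18,"rx":0,"ry":0,"rz":0.055,"claw":0.2},{"tx":-0.11,"ty":0.086,"tz":0.187,"rx":0,"ry":0,"rz":0.055,"claw":0.2},{"tx":-0.11,"ty":0.086,"tz":0.191,"rx":0,"ry":0,"rz":0.055,"claw":0.2},{"tx":-0.11,"ty":0.086,"tz":0.191,"rx":0,"ry":0,"rz":0.055,"claw":0.2}]'

```text
clock: 20.7
position: [638.9, -16.7, 20.5]
orientation: [2.219, 2.223, 0.001]
force: [0.2, 0.5, -1.0]
width: 36.6
```

>>> apply_moves --increments '[{"tx":0,"ty":0,"tz":0,"rx":0,"ry":0,"rz":0,"claw":0.2},{"tx":0,"ty":0,"tz":0,"rx":0,"ry":0,"rz":0,"claw":0.54},{"tx":0,"ty":0,"tz":0,"rx":0,"ry":0,"rz":0,"claw":0.54},{"tx":0,"ty":0,"tz":0,"rx":0,"ry":0,"rz":0,"claw":0.54},{"tx":0,"ty":0,"tz":0,"rx":0,"ry":0,"rz":0,"claw":0.54},{"tx":0,"ty":0,"tz":0,"rx":0,"ry":0,"rz":0,"claw":0.54},{"tx":0,"ty":0,"tz":-0.04,"rx":0,"ry":0,"rz":0,"claw":0.54},{"tx":0,"ty":0,"tz":-0.11,"rx":0,"ry":0,"rz":0,"claw":0.54},{"tx":0,"ty":0,"tz":-0.18,"rx":0,"ry":0,"rz":0,"claw":0.54},{"tx":0,"ty":0,"tz":-0.22,"rx":0,"ry":0,"rz":0,"claw":0.54}]'

```text
clock: 21.53
position: [639.9, -17.1, 133.5]
orientation: [2.218, 2.221, 0.004]
force: [2.0, 0.0, 0.4]
width: 47.3
```

```bash
python3 plan.py did -.11 .086 .191 .055 did 0 0 -.22 0; python3 - <<'E'
import numpy as np
from plan import load,inv
a=np.radians(-79.); p=np.array([455,122.1])+21*np.array([np.cos(a),np.sin(a)]); print(p)
for psi in(-79,101): print(inv(load(),[*p,130,psi]))
E
```

```text
cmd [ 6.386e+02 -1.735e+01  1.955e+01  6.000e-02]
cmd [ 6.3860e+02 -1.7350e+01  1.2955e+02  6.0000e-02]
t 21.53 pos [639.9 -17.1 133.5] psi 0.1 zdir [ 0.004  0.    -1.   ] F [2.  0.  0.4] w 47.3 q [ 0.34  0.42 -0.49  1.59  0.21  1.17 -0.2 ]
[459.0069889  101.48582915]
[ 0.238  -0.359  -0.0009  0.6899]
[ 0.238  -0.359  -0.0009 -0.8809]
```

>>> apply_moves --increments '[{"tx":0.03,"ty":-0.045,"tz":0,"rx":0,"ry":0,"rz":-0.06,"claw":0.6},{"tx":0.065,"ty":-0.098,"tz":0,"rx":0,"ry":0,"rz":-0.12,"claw":0.6},{"tx":0.1,"ty":-0.151,"tz":0,"rx":0,"ry":0,"rz":-0.18,"claw":0.6},{"tx":0.135,"ty":-0.204,"tz":0,"rx":0,"ry":0,"rz":-0.24,"claw":0.6},{"tx":0.17,"ty":-0.256,"tz":0,"rx":0,"ry":0,"rz":-0.3,"claw":0.6},{"tx":0.2,"ty":-0.302,"tz":0,"rx":0,"ry":0,"rz":-0.36,"claw":0.6},{"tx":0.225,"ty":-0.339,"tz":0,"rx":0,"ry":0,"rz":-0.42,"claw":0.6},{"tx":0.238,"ty":-0.359,"tz":0,"rx":0,"ry":0,"rz":-0.48,"claw":0.6},{"tx":0.238,"ty":-0.359,"tz":0,"rx":0,"ry":0,"rz":-0.54,"claw":0.6},{"tx":0.238,"ty":-0.359,"tz":0,"rx":0,"ry":0,"rz":-0.6,"claw":0.6},{"tx":0.238,"ty":-0.359,"tz":0,"rx":0,"ry":0,"rz":-0.66,"claw":0.6},{"tx":0.238,"ty":-0.359,"tz":0,"rx":0,"ry":0,"rz":-0.72,"claw":0.6}]'

```text
clock: 22.53
position: [459.0, 101.5, 129.8]
orientation: [0.194, 3.135, -0.0]
force: [0.1, -0.6, 0.4]
width: 52.1
```

```bash
python3 plan.py did .238 -.359 0 -.72 go 459 101.5 130 101;  python3 - <<'E'
from cell import viewer
import cv2,pickle
c=viewer.capture("scene"); cv2.imwrite("pics/s7.png",cv2.resize(c["image"][130:310,50:540,::-1],(800,294),interpolation=cv2.INTER_CUBIC))
E
```

```text
cmd [458.98 101.47 129.55  82.56]
t [-0.0, 0.0001, -0.0009, -0.1609] rows>= 3.0
t 22.53 pos [459.  101.5 129.8] psi 82.9 zdir [ 0.001 -0.    -1.   ] F [ 0.1 -0.6  0.4] w 52.1 q [ 0.44  0.12 -0.79  1.98  0.09  1.08  1.06]
```

View pics/s7.png

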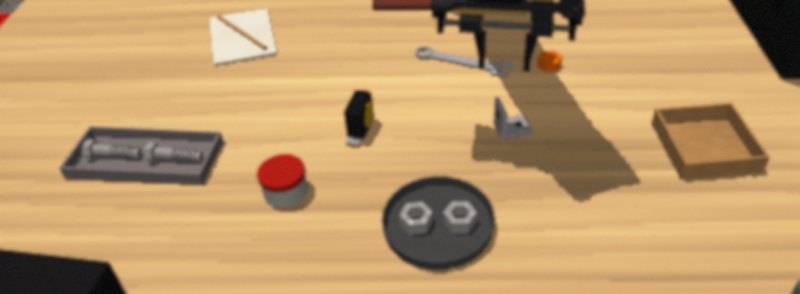

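Both bolts are in the tray, at crop (110,150) and (175,152). Both nuts lie flat side by side in the dish, at (416,214) and (460,213). The bracket is next.

>>> apply_moves --increments '[{"tx":0,"ty":0,"tz":0,"rx":0,"ry":0,"rz":-0.06,"claw":0.6},{"tx":0,"ty":0,"tz":0,"rx":0,"ry":0,"rz":-0.12,"claw":0.6},{"tx":0,"ty":0,"tz":0,"rx":0,"ry":0,"rz":-0.161,"claw":0.6},{"tx":0,"ty":0,"tz":0,"rx":0,"ry":0,"rz":-0.161,"claw":0.6},{"tx":0,"ty":0,"tz":0.05,"rx":0,"ry":0,"rz":-0.161,"claw":0.6},{"tx":0,"ty":0,"tz":0.11,"rx":0,"ry":0,"rz":-0.161,"claw":0.6},{"tx":0,"ty":0,"tz":0.16,"rx":0,"ry":0,"rz":-0.161,"claw":0.6},{"tx":0,"ty":0,"tz":0.19,"rx":0,"ry":0,"rz":-0.161,"claw":0.6},{"tx":0,"ty":0,"tz":0.203,"rx":0,"ry":0,"rz":-0.161,"claw":0.6},{"tx":0,"ty":0,"tz":0.207,"rx":0,"ry":0,"rz":-0.161,"claw":0.6},{"tx":0,"ty":0,"tz":0.207,"rx":0,"ry":0,"rz":-0.161,"claw":0.6}]'

```text
clock: 23.5
position: [459.1, 101.7, 26.3]
orientation: [0.298, -3.127, -0.0]
force: [-0.1, -0.5, 1.1]
width: 52.5
```

```bash
python3 plan.py did 0 0 .207 -.161;  python3 - <<'E'
from cell import viewer
import cv2,pickle
c=viewer.capture("scene"); cv2.imwrite("pics/s8.png",cv2.resize(c["image"][150:240,290:450,::-1],(800,450),interpolation=cv2.INTER_CUBIC))
E
```

```text
cmd [458.98 101.47  26.05 101.01]
t 23.5 pos [459.1 101.7  26.3] psi 100.9 zdir [-0.  0. -1.] F [-0.1 -0.5  1.1] w 52.5 q [ 0.39  0.29 -0.77  2.08  0.26  0.87  1.23]
```

View pics/s8.png

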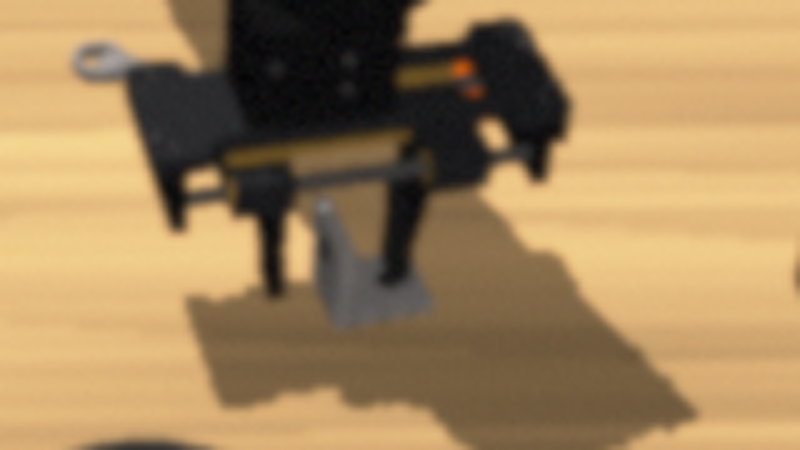

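>>> apply_moves --increments '[{"tx":0,"ty":0,"tz":0,"rx":0,"ry":0,"rz":0,"claw":0},{"tx":0,"ty":0,"tz":0,"rx":0,"ry":0,"rz":0,"claw":0},{"tx":0,"ty":0,"tz":0,"rx":0,"ry":0,"rz":0,"claw":0},{"tx":0,"ty":0,"tz":0,"rx":0,"ry":0,"rz":0,"claw":0},{"tx":0,"ty":0,"tz":0,"rx":0,"ry":0,"rz":0,"claw":0},{"tx":0,"ty":0,"tz":0,"rx":0,"ry":0,"rz":0,"claw":0},{"tx":0,"ty":0,"tz":0,"rx":0,"ry":0,"rz":0,"claw":0},{"tx":0,"ty":0,"tz":0,"rx":0,"ry":0,"rz":0,"claw":0},{"tx":0,"ty":0,"tz":0,"rx":0,"ry":0,"rz":0,"claw":0},{"tx":0,"ty":0,"tz":0,"rx":0,"ry":0,"rz":0,"claw":0},{"tx":0,"ty":0,"tz":0,"rx":0,"ry":0,"rz":0,"claw":0},{"tx":0,"ty":0,"tz":0,"rx":0,"ry":0,"rz":0,"claw":0}]' --newtons 45

```text
clock: 24.55
position: [459.0, 101.4, 26.1]
orientation: [0.301, -3.127, 0.0]
force: [-1.1, -1.7, 1.0]
width: 7.4
```

```bash
python3 plan.py;  python3 - <<'E'
import numpy as np
from plan import load,inv
psi=94; a=np.radians(psi+180); p=np.array([498,388])+21*np.array([np.cos(a),np.sin(a)]); print(p)
print(inv(load(),[*p,126,psi]))
E
```

```text
t 24.55 pos [459.  101.4  26.1] psi 101.0 zdir [-0. -0. -1.] F [-1.1 -1.7  1. ] w 7.4 q [ 0.39  0.29 -0.77  2.08  0.26  0.87  1.23]
[499.46488595 367.05115494]
[-0.1809  0.5059 -0.1999  0.0612]
```

>>> apply_moves --increments '[{"tx":0,"ty":0,"tz":-0.02,"rx":0,"ry":0,"rz":0,"claw":0},{"tx":0,"ty":0,"tz":-0.07,"rx":0,"ry":0,"rz":0,"claw":0},{"tx":0,"ty":0,"tz":-0.12,"rx":0,"ry":0,"rz":0,"claw":0},{"tx":0,"ty":0,"tz":-0.16,"rx":0,"ry":0,"rz":0,"claw":0},{"tx":-0.009,"ty":0.025,"tz":-0.18,"rx":0,"ry":0,"rz":0.003,"claw":0},{"tx":-0.029,"ty":0.08,"tz":-0.18,"rx":0,"ry":0,"rz":0.01,"claw":0},{"tx":-0.054,"ty":0.15,"tz":-0.18,"rx":0,"ry":0,"rz":0.018,"claw":0},{"tx":-0.082,"ty":0.23,"tz":-0.18,"rx":0,"ry":0,"rz":0.028,"claw":0},{"tx":-0.111,"ty":0.31,"tz":-0.18,"rx":0,"ry":0,"rz":0.038,"claw":0},{"tx":-0.139,"ty":0.39,"tz":-0.18,"rx":0,"ry":0,"rz":0.047,"claw":0},{"tx":-0.164,"ty":0.46,"tz":-0.18,"rx":0,"ry":0,"rz":0.056,"claw":0},{"tx":-0.181,"ty":0.506,"tz":-0.18,"rx":0,"ry":0,"rz":0.061,"claw":0}]'

```text
clock: 25.55
position: [498.3, 371.7, 116.5]
orientation: [0.113, -3.139, -0.004]
force: [-1.0, 0.2, -2.3]
width: 7.4
```

```bash
python3 plan.py did -.181 .506 -.18 .061 go 499.5 367 30.5 94;  python3 - <<'E'
from cell import viewer
import cv2,pickle
c=viewer.capture("scene"); cv2.imwrite("pics/s9.png",cv2.resize(c["image"][130:260,380:580,::-1],(800,520),interpolation=cv2.INTER_CUBIC))
E
```

```text
cmd [499.49 367.1  116.05  94.02]
t [0.0, -0.0002, 0.1711, 0.0002] rows>= 3.0
t 25.55 pos [498.3 371.7 116.5] psi 94.1 zdir [-0.001  0.002 -1.   ] F [-1.   0.2 -2.3] w 7.4 q [-0.08  0.49 -0.82  1.64  0.38  1.18  0.65]
```

View pics/s9.png

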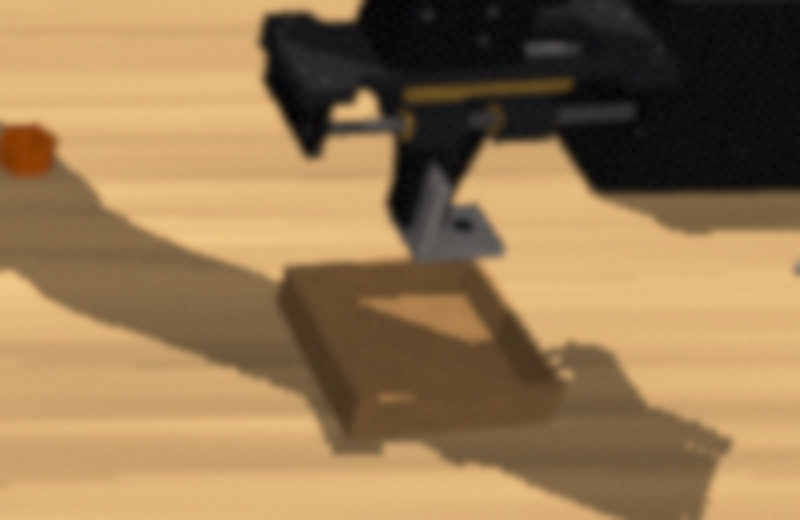

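>>> apply_moves --increments '[{"tx":0,"ty":0,"tz":0,"rx":0,"ry":0,"rz":0,"claw":0},{"tx":0,"ty":0,"tz":0,"rx":0,"ry":0,"rz":0,"claw":0},{"tx":0,"ty":0,"tz":0.04,"rx":0,"ry":0,"rz":0,"claw":0},{"tx":0,"ty":0,"tz":0.08,"rx":0,"ry":0,"rz":0,"claw":0},{"tx":0,"ty":0,"tz":0.12,"rx":0,"ry":0,"rz":0,"claw":0},{"tx":0,"ty":0,"tz":0.15,"rx":0,"ry":0,"rz":0,"claw":0},{"tx":0,"ty":0,"tz":0.163,"rx":0,"ry":0,"rz":0,"claw":0},{"tx":0,"ty":0,"tz":0.168,"rx":0,"ry":0,"rz":0,"claw":0},{"tx":0,"ty":0,"tz":0.171,"rx":0,"ry":0,"rz":0,"claw":0},{"tx":0,"ty":0,"tz":0.171,"rx":0,"ry":0,"rz":0,"claw":0},{"tx":0,"ty":0,"tz":0.171,"rx":0,"ry":0,"rz":0,"claw":0},{"tx":0,"ty":0,"tz":0.171,"rx":0,"ry":0,"rz":0,"claw":0}]'

```text
clock: 26.6
position: [499.9, 367.5, 31.5]
orientation: [-0.11, 3.138, 0.001]
force: [0.2, 0.4, -2.7]
width: 7.4
```

```bash
python3 plan.py did 0 0 .171 0;  python3 - <<'E'
from cell import viewer
import cv2,pickle
c=viewer.capture("scene"); cv2.imwrite("pics/s10.png",cv2.resize(c["image"][130:260,380:580,::-1],(800,520),interpolation=cv2.INTER_CUBIC))
E
```

```text
cmd [499.49 367.1   30.55  94.02]
t 26.6 pos [499.9 367.5  31.5] psi 94.0 zdir [ 0.001  0.001 -1.   ] F [ 0.2  0.4 -2.7] w 7.4 q [-0.11  0.58 -0.77  1.71  0.46  1.04  0.6 ]
```

View pics/s10.png

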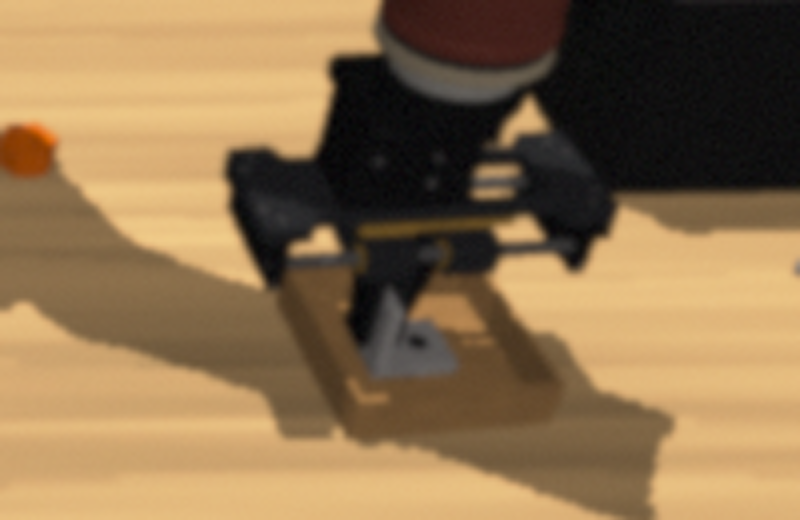

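>>> apply_moves --increments '[{"tx":0,"ty":0,"tz":0.001,"rx":0,"ry":0,"rz":0,"claw":0},{"tx":0,"ty":0,"tz":0.001,"rx":0,"ry":0,"rz":0,"claw":0},{"tx":0,"ty":0,"tz":0.001,"rx":0,"ry":0,"rz":0,"claw":0.26},{"tx":0,"ty":0,"tz":0.001,"rx":0,"ry":0,"rz":0,"claw":0.26},{"tx":0,"ty":0,"tz":0.001,"rx":0,"ry":0,"rz":0,"claw":0.26},{"tx":0,"ty":0,"tz":0.001,"rx":0,"ry":0,"rz":0,"claw":0.26},{"tx":0,"ty":0,"tz":0.001,"rx":0,"ry":0,"rz":0,"claw":0.26},{"tx":0,"ty":0,"tz":0.001,"rx":0,"ry":0,"rz":0,"claw":0.26}]'

```text
clock: 27.32
position: [499.5, 367.1, 30.1]
orientation: [-0.11, 3.14, 0.0]
force: [0.6, 0.1, -0.2]
width: 22.4
```

>>> apply_moves --increments '[{"tx":0,"ty":0,"tz":-0.02,"rx":0,"ry":0,"rz":0,"claw":0.26},{"tx":0,"ty":0,"tz":-0.06,"rx":0,"ry":0,"rz":0,"claw":0.26},{"tx":0,"ty":0,"tz":-0.11,"rx":0,"ry":0,"rz":0,"claw":0.26},{"tx":0,"ty":0,"tz":-0.17,"rx":0,"ry":0,"rz":0,"claw":0.26},{"tx":0,"ty":0,"tz":-0.23,"rx":0,"ry":0,"rz":0,"claw":0.26},{"tx":0,"ty":-0.06,"tz":-0.29,"rx":0,"ry":0,"rz":0,"claw":0.26},{"tx":0,"ty":-0.13,"tz":-0.33,"rx":0,"ry":0,"rz":0,"claw":0.26},{"tx":0,"ty":-0.21,"tz":-0.35,"rx":0,"ry":0,"rz":0,"claw":0.26},{"tx":0,"ty":-0.28,"tz":-0.35,"rx":0,"ry":0,"rz":0,"claw":0.26},{"tx":0,"ty":-0.3,"tz":-0.35,"rx":0,"ry":0,"rz":0,"claw":0.26},{"tx":0,"ty":-0.3,"tz":-0.35,"rx":0,"ry":0,"rz":0,"claw":0.26},{"tx":0,"ty":-0.3,"tz":-0.35,"rx":0,"ry":0,"rz":0,"claw":0.26}]'

```text
clock: 28.32
position: [510.1, 217.4, 205.6]
orientation: [-0.108, 3.139, 0.0]
force: [0.9, 0.8, 0.2]
width: 22.3
```

```bash
python3 plan.py did 0 0 .001 0 did 0 -.3 -.35 0;  python3 - <<'E'
from cell import viewer
import cv2,pickle,numpy as np
c=viewer.capture("scene"); pickle.dump(c,open("scene2.pkl","wb")); A=cv2.resize(c["image"][130:310,50:540,::-1],(800,294),interpolation=cv2.INTER_CUBIC)
c=viewer.capture("top"); pickle.dump(c,open("top2.pkl","wb")); B=cv2.resize(c["image"][100:260,140:510,::-1],(800,300),interpolation=cv2.INTER_CUBIC)
cv2.imwrite("pics/end.png",np.vstack([A,B]))
E
```

```text
cmd [499.49 367.1   30.05  94.02]
cmd [510.01 217.47 205.05  94.02]
t 28.32 pos [510.1 217.4 205.6] psi 94.0 zdir [ 0.001  0.    -1.   ] F [0.9 0.8 0.2] w 22.3 q [ 0.25  0.26 -0.85  1.7   0.2   1.27  1.  ]
```

View pics/end.png

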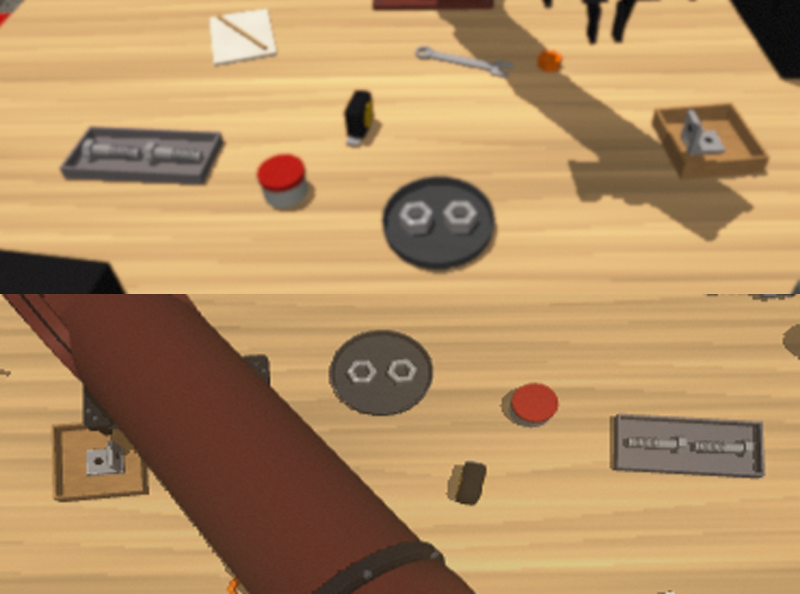

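All the pieces are where they belong. Before handing in, I'll check that the bystanders and the orange nut haven't moved.

```bash
python3 - <<'E'
import pickle,numpy as np
from cell import ctrl,job
for f,g,rois in(("scene.pkl","scene2.pkl",dict(tape=(258,183,285,226),tin=(203,222,240,258),orange=(378,160,396,176))),("top.pkl","top2.pkl",dict(tape=(348,188,370,216),tin=(371,146,402,176)))):
    a=pickle.load(open(f,"rb"))["image"].astype(int);b=pickle.load(open(g,"rb"))["image"].astype(int)
    for n,(x0,y0,x1,y1) in rois.items(): print(f,n,np.abs(a-b)[y0:y1,x0:x1].mean().round(2))
print(ctrl.get_obs()["clock"]); print(job.job_done())
E
```

```text
scene.pkl tape 7.37
scene.pkl tin 7.39
scene.pkl orange 24.0
top.pkl tape 18.14
top.pkl tin 20.8
28.4167
the job is handed in; nothing more can be done
None
```

That check only measured brightness, so it settles nothing. I'll measure the shift itself from the saved pictures.

```bash
python3 - <<'E'
import pickle,numpy as np,cv2
for f,g,rois in(("scene.pkl","scene2.pkl",dict(tape=(258,183,285,226),tin=(203,222,240,258),orange=(378,160,396,176),box=(440,185,525,245))),("top.pkl","top2.pkl",dict(tape=(348,188,370,216),tin=(371,146,402,176),tray=(420,160,500,205)))):
    a=pickle.load(open(f,"rb"))["image"];b=pickle.load(open(g,"rb"))["image"]
    print(f,"bench mean",a[225:235,430:440].mean().round(),b[225:235,430:440].mean().round())
    for n,(x0,y0,x1,y1) in rois.items():
        r=cv2.matchTemplate(b[y0-6:y1+6,x0-6:x1+6],a[y0:y1,x0:x1],cv2.TM_CCOEFF_NORMED)
        _,v,_,l=cv2.minMaxLoc(r); print(n,round(v,3),(l[0]-6,l[1]-6))
E
```

```text
scene.pkl bench mean 156.0 91.0
tape 1.0 (0, 0)
tin 0.999 (0, 0)
orange 0.739 (-1, 0)
box 0.751 (0, 0)
top.pkl bench mean 88.0 165.0
tape 0.999 (0, 0)
tin 0.999 (0, 0)
tray 0.957 (0, 0)
```

The job is handed in at 28.4 s of the 125 s allowed. In the last pictures everything is in its place:

- **Bolts:** both lie end to end on the floor of the long tray.
- **Nuts:** the two grey nuts lie flat, side by side in the round dish.
- **Bracket:** it stands on its foot in the square box.

I worked in the order asked: bolts, then nuts, then bracket. All grips closed at about the expected widths: 14.9 mm on the bolts, 35.5 and 36.8 mm on the nuts, and 7.4 mm on the bracket. The highest wrist force I read was about 7 N, and the gripper ended clear of everything.

**Checks that disagreed:**
- **First bystander check:** I compared brightness before and after, and it showed large differences, so it proved nothing. I handed in before repeating it.
- **Repeat check:** I measured the shift from the saved pictures. The tape measure and tin moved 0 pixels in both views, with a match of 0.999 or better.
- **Orange nut:** it matched less well (0.74, 1 pixel off) because the arm's shadow lay over it. I gripped only the grey nuts.

The first move call was refused because I left out zero-valued keys. Nothing moved on that call.

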